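# Demould cast resin rods and roll them stripe down onto their marks

## Robot

A 6-joint arm with a two-finger parallel gripper is mounted at the origin on the work surface. World frame = base frame: x ahead of the robot, y to its left, z up, the work surface at z = 0. Lengths are in m, angles in rad, forces in N, time in s.
With the tool pointing down it reaches from about 0.325 to 0.85 m from the base axis. Payload 15.5 kg.
Tool frame: the origin (TCP) lies between the finger pads; the fingertips stand 14 mm ahead of it and the grasp point (between the pads) lies 5 mm behind it; x points along the fingers, z is the direction in which the jaws open and shut, and the axes are right-handed (so a half turn about x gives the same grasp; the last joint's range is limited). The gripper opens to 91 mm and grips with 3 to 60 N. Pads are 32 mm wide; open, the fingers measure 118 mm over their backs; the gripper's body (76 mm by 178 mm) begins 60 mm behind the grasp point.
Start: joints at [-1.351, 0.494, 1.345, -0, 1.302, -0.096], TCP at [0.194, -0.594, 0.228] pointing down, gripper open.
Joint ranges: [-2.91, 2.91], [-0.82, 2.16], [0.22, 2.67], [-1.22, 4.37], [0.12, 2.79], [-3.08, 3.08]. Speed limits (rad/s): [1.89, 1.89, 2.57, 3.01, 3.01, 3.01].

## Interface

Orientations are given as a unit quaternion [w, x, y, z].
In Python, from rig import get_obs, read_camera, finish_job, trace, place_of gives the robot as it stands.
- The arm moves only by the shell command python3 -m pendant 'ROWS'. ROWS is JSON, a list of rows, each a list of 7 numbers: the shift along the world's x, y, z in mm, then the turn, a rotation vector about the world's x, y, z in degrees, then the finger opening in mm, from 0 to 91.2. In form: [[tx, ty, tz, rx, ry, rz, gripper], ...]. A call has exactly 10 rows; each row shifts and turns the pose as measured when the row begins; what a row does not reach is not made up. A row lasts 1/12 s, in which the tool goes at most 41.7 mm and 7.16 degrees, less where a joint would pass 70% of its speed; a pose out of reach is approached as far as the arm can. A call with a gripper value outside its range is refused whole. The fingers move at their own pace and stop on an object; the grip force is fixed at half the most. Time passes only in rows, so rows that do not move let the fingers close, or fill a call up. It gives the time, the measured TCP pose, the force and the opening at its end, in the units of the state.
- get_obs(): the state, without advancing time (a new reading comes with each control period).
- read_camera(name): name is "scene" or "top" or "wrist"; returns a dict with "pixels" (480x640x3 uint8, red, green, blue), "mtx" (3x3 intrinsics, pixels), "R" (3x3) and "t" (3): a world point X has camera coordinates R X + t. Camera axes: x right, y down, z forward; pixel columns grow to the right and rows downward; lengths in m; the calibration is good to about 2 mm. A picture is of the moment at which its call begins. There is no depth.
- finish_job(): hands the job in, once; it reports no verdict.
Trained networks look in the newest picture that a camera, given by its name, has taken for a name from the list of things; names that differ only in an ending like _2 or _b are one class to them, and where a whole thing is asked for, a point or a joint stands for the part that bears it (a point fixed in the world has none). Each returns a list of dicts, best first, with "confidence" (0 to 1); they miss things now and then, are a little off and sometimes report something else, mostly with a low value. They report only what shows in the picture. A call takes as long as a camera call. They do not tell look-alikes from the thing itself.
- trace(camera, thing): "mask" (480x640 bool, what is visible of it) and "position" ([column, row] in pixels, amid what is visible of it).
- place_of(camera, thing): "position" ([column, row] in pixels: a listed point, or the origin of a listed thing).
The state is a dict: "t": time; "joint_pos": joint angles; "qd": joint speeds; "joint_torque": joint torques, N m; "eef_pos": TCP position; "tool_rot": TCP orientation; "wrist_force": force on the tool from outside, world axes, zero at the start; "ft_torque": the same for the moment, N m; "opening": opening from 0.0 (shut) to 1.0 (fully open).
Only numpy, scipy, OpenCV 4.12 (cv2) and the standard library are available. Lean on these libraries where they do the work, as an engineer would, in place of code of your own. Each camera call takes 0.05 s, during which the arm holds its last target. There are 200 camera calls.

## Task

Switch on the light table with its red lever while the rods are still in the mould. Then lift each cast resin rod out of the mould and roll it along the light table lane of its own colour, fingertips pushing on its top, so that it turns half over and rests centred on that lane's coloured mark with its white stripe facing down. When all rods are there, put the cover squarely on the empty mould, leave the light on and do not disturb the other things on the bench.

Things in the scene. Friction and masses are not known exactly. Their poses are not given: they have to be found in the camera images.
- mould: fixed aluminium mould block 110 (x) x 270 (y) x 22 mm, left or right of the light table; origin at the centre of its underside, on the bench, z up. Three open cavities in a row along y, centred at y = -85, 0 and 85 mm, each 52 (x) x 72 (y) x 14 mm deep. A rod lies in its cavity with its axis along y, its centre 11 mm above the block's top
- light_table: fixed white light table 220 (x) x 262 (y) x 12 mm; origin at the centre of its underside, on the bench; x points away from the robot. Three lanes run along x: orange centred at y = 85, green at 0, blue at -85 mm, a colour patch at each far end. Black start line at x = -60 mm, coloured marks at x = 18.5 mm: half a turn of a rod apart, so a rod laid stripe up on the line arrives stripe down
- rod_orange: cast orange resin rod (None if absent), 50 mm in diameter, 66 mm long, 0.11 to 0.22 kg. Origin at its centre, y along its axis, z from the centre to the 10 mm wide white stripe along its side. It starts stripe up in any of the cavities, centre 33 mm above the bench; on the light table its centre is at 37 mm. Rolling turns it 1 rad per 25 mm; at rest it stays put
- rod_green: cast green resin rod (None if absent), 50 mm in diameter, 66 mm long, 0.11 to 0.22 kg. Origin at its centre, y along its axis, z from the centre to the 10 mm wide white stripe along its side. It starts stripe up in any of the cavities, centre 33 mm above the bench; on the light table its centre is at 37 mm. Rolling turns it 1 rad per 25 mm; at rest it stays put
- rod_blue: cast blue resin rod (None if absent), 50 mm in diameter, 66 mm long, 0.11 to 0.22 kg. Origin at its centre, y along its axis, z from the centre to the 10 mm wide white stripe along its side. It starts stripe up in any of the cavities, centre 33 mm above the bench; on the light table its centre is at 37 mm. Rolling turns it 1 rad per 25 mm; at rest it stays put
- mark_orange (a point): centre of the orange mark, a stripe 10 mm (x) by 82 mm (y) on the light table's top, at x = 18.5, y = 85 mm of its frame and 12 mm above the bench; axes as the light table's. A rod on the mark has its centre 25 mm above this point and its axis along y. A fingertip resting on a rod's top travels twice as far as the rod, so roll in several short strokes
- mark_green (a point): centre of the green mark, a stripe 10 mm (x) by 82 mm (y) on the light table's top, at x = 18.5, y = 0 mm of its frame and 12 mm above the bench; axes as the light table's. A rod on the mark has its centre 25 mm above this point and its axis along y. A fingertip resting on a rod's top travels twice as far as the rod, so roll in several short strokes
- mark_blue (a point): centre of the blue mark, a stripe 10 mm (x) by 82 mm (y) on the light table's top, at x = 18.5, y = -85 mm of its frame and 12 mm above the bench; axes as the light table's. A rod on the mark has its centre 25 mm above this point and its axis along y. A fingertip resting on a rod's top travels twice as far as the rod, so roll in several short strokes
- cover: loose mould cover: clear glass plate 100 (x) x 250 (y) x 6 mm with a yellow grip block 20 (x) x 60 (y) mm in its middle, from 6 to 36 mm above the underside; 0.22 kg. Origin at the centre of the underside, z up. On the bench beyond the mould at the start; in place it lies centred on the mould, y along the mould's y, underside 22 mm above the bench
- lamp (a joint): the light switch lever, rad: 0 off, leaning towards the robot; 1.0 on, leaning away; on means past 0.8. It takes about 1 N at the ball and stays where it is left
- lamp_tip (a point): centre of the red ball, 26 mm in diameter, at the end of the 80 mm lever. Its hinge is level, 22 mm above the bench, and the lever upright at 0.5 rad. Switching on moves the ball 77 mm along this point's x as seen from above (roughly away from the robot), 92 mm above the bench at both ends, 102 mm midway. Grey housing below: 70 x 50 x 25 mm
- dish: bystander, to be left alone: glass dish, 60 mm wide
- marker: bystander, to be left alone: blue marker pen, 130 mm
- wash_bottle: bystander, to be left alone: white bottle with red cap
- jar: bystander, to be left alone: amber jar with black lid
- torch: bystander, to be left alone: upright steel torch with red foot
- notebook: bystander, to be left alone: notebook
Things that resemble listed ones, but are neither listed nor needed, are in the scene too. What is meant by the rod_green is not pink, and is the smaller of those in its own colour.

How it is judged:
By the outcome, as a careful person would: the job done as asked, in the order asked, and still so for the second after the job is handed in, with the robot touching nothing.
Of rod_orange, rod_green, rod_blue only 2 to 3 are there at a start; the rules pass over those that are not, and their reading is None.
At some moment in a run one of cover may be knocked a few centimetres aside while the robot is not near it.
It also fails if it takes over 210 s, if anything falls off the work surface, if the arm or the gripper's body presses on something with over 40 N, if the wrist force passes 120 N, or if a joint passes its speed limit or range.

## Working session

There is one attempt and no reset: what is moved stays moved. The work goes in short steps, Python scripts to look and compute and a shell command to move; the robot and the scene stay as the last step left them, time stands still between calls to the robot, and variables do not carry over. Pictures are saved under pics/ and viewed, about 12 in all and at most 16, crops included, and the job is handed in when it is done.

```bash
mkdir -p pics; ls
cat > h.py <<'E'
import numpy as np, cv2
from rig import *
def ray(c,px,z):
    K,R,t=(np.array(c[k],float) for k in("mtx","R","t"))
    d=R.T@np.linalg.inv(K)@np.array([px[0],px[1],1.]); o=-R.T@t
    return o+d*(z-o[2])/d[2]
def proj(c,X):
    p=np.array(c["mtx"])@(np.array(c["R"])@np.array(X)+np.array(c["t"])); return p[:2]/p[2]
def save(c,n,crop=None,s=1):
    im=np.array(c["pixels"])[:,:,::-1]
    if crop: a,b,w,h=crop; im=im[b:b+h,a:a+w]
    cv2.imwrite("pics/"+n,cv2.resize(im,None,fx=s,fy=s,interpolation=cv2.INTER_CUBIC))
E
python3 - <<'E'
from h import *
o=get_obs(); print(o)
Z=dict(mould=0,light_table=0,rod_orange=.033,rod_green=.033,rod_blue=.033,mark_orange=.012,mark_green=.012,mark_blue=.012,cover=0,lamp_tip=.092)
for n in("top","scene"):
    c=read_camera(n); save(c,n+"0.png"); print(n,-np.array(c["R"]).T@c["t"])
    for k,z in Z.items():
        for d in place_of(n,k)[:3]:
            print(k,round(d["confidence"],2),np.round(d["position"]),ray(c,d["position"],z).round(4))
E
```

```text
pics
{'t': 0.0, 'joint_pos': array([-1.35152031e+00,  4.94165218e-01,  1.34614594e+00,  1.06500039e-05,
        1.30248928e+00, -9.55211475e-02]), 'qd': array([-0.00041436, -0.0014122 ,  0.00094899, -0.00150283,  0.00026198,
        0.00082644]), 'joint_torque': array([ 7.17752759e-03, -8.78798676e+01, -3.81849289e+01,  7.11504067e-02,
        5.31646342e-02, -1.15073585e-04]), 'eef_pos': array([ 0.19342821, -0.59392851,  0.22734441]), 'tool_rot': array([ 0.57187561,  0.41573061,  0.57251088, -0.41515978]), 'wrist_force': array([-0.03016219,  0.64331005, -0.20918439]), 'ft_torque': array([-0.041782  , -0.00459809, -0.00274228]), 'opening': 0.9993119715296808}
top [0.45872104 0.02756491 1.22458479]
mould 0.76 [408. 256.] [ 0.5308 -0.2141  0.    ]
mould 0.51 [400. 297.] [ 0.421  -0.1886  0.    ]
mould 0.23 [309. 170.] [0.7766 0.048  0.    ]
light_table 0.9 [251. 272.] [0.4982 0.2136 0.    ]
rod_orange 0.57 [281. 264.] [0.5163 0.1293 0.033 ]
rod_green 0.95 [376. 259.] [ 0.5229 -0.1217  0.033 ]
rod_green 0.93 [443. 331.] [ 0.3308 -0.2914  0.033 ]
rod_green 0.68 [360. 313.] [ 0.3822 -0.07
[... 538 characters left out ...]
.45 [335. 239.] [ 0.5732 -0.0142  0.092 ]
scene [1.15105545 0.35884411 1.14732987]
mould 0.77 [252. 222.] [ 0.5208 -0.219   0.    ]
light_table 0.86 [385. 280.] [0.5069 0.2107 0.    ]
rod_green 0.95 [318. 200.] [ 0.3742 -0.0747  0.033 ]
rod_green 0.66 [280. 230.] [ 0.5227 -0.1182  0.033 ]
rod_green 0.6 [264. 169.] [ 0.3468 -0.2858  0.033 ]
rod_blue 0.58 [250. 220.] [ 0.5361 -0.2112  0.033 ]
mark_orange 0.93 [416. 302.] [0.5316 0.3108 0.012 ]
mark_green 0.93 [384. 283.] [0.5219 0.2152 0.012 ]
mark_blue 0.69 [354. 267.] [0.5183 0.1201 0.012 ]
mark_blue 0.55 [171. 178.] [ 0.5103 -0.5319  0.012 ]
cover 0.95 [227. 257.] [ 0.6584 -0.2114  0.    ]
lamp_tip 0.41 [302. 249.] [ 0.5808 -0.0083  0.092 ]
```

View pics/top0.png

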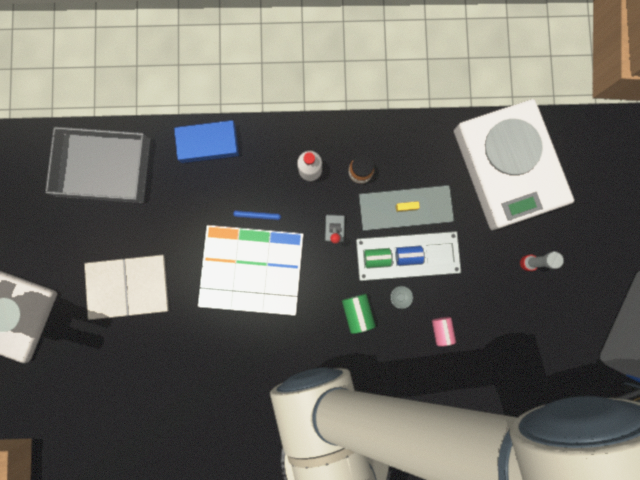

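View pics/scene0.png

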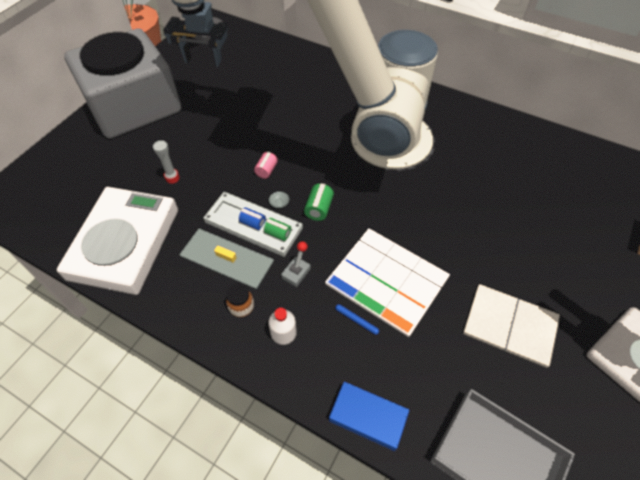

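The rods are the green one at (376,258) and the blue one at (410,256), both in the mould. Orange is absent. The possible mix-ups are the bigger green rod at (358,314) and the pink rod at (444,331), both outside the mould. Next I measure the plates and take one close crop to check the choice.

Run:
```python
from h import *
c=read_camera("top"); save(c,"crop1.png",(320,180,150,160),5)
def rect(c,m,z):
    m=cv2.morphologyEx(m.astype(np.uint8),cv2.MORPH_CLOSE,np.ones((5,5)))
    k=max(cv2.findContours(m,0,2)[0],key=cv2.contourArea)[:,0]
    P=np.array([ray(c,p,z)[:2] for p in cv2.convexHull(k)[:,0]],np.float32)*1000
    r=cv2.minAreaRect(P); return np.round(r[0],1),np.round(r[1],1),round(r[2],1)
for n in("top","scene"):
    c=read_camera(n); im=np.array(c["pixels"]); hsv=cv2.cvtColor(im,cv2.COLOR_RGB2HSV)
    for t,z in(("mould",.022),("light_table",.012),("cover",.006)):
        for d in trace(n,t)[:1]:
            print(n,t,round(d["confidence"],2),rect(c,d["mask"],z))
    # coloured things
    for t in("rod_green","rod_blue"):
        for d in trace(n,t)[:3]:
            print(n,t,round(d["confidence"],2),rect(c,d["mask"],.04), np.round(d["position"]))
    for t in ("lamp_tip","lamp"):
        for d in trace(n,t)[:1]: print(t,d["confidence"],d["position"])
    red=(((hsv[...,0]<6)|(hsv[...,0]>174))&(hsv[...,1]>180)&(hsv[...,2]>90)).astype(np.uint8)
    N,L,S,C=cv2.connectedComponentsWithStats(red)
    for i in range(1,N):
        if S[i,4]>15: print("red",C[i].round(1),S[i,4],ray(c,C[i],.092).round(4))
    y=((abs(hsv[...,0].astype(int)-25)<6)&(hsv[...,1]>150)&(hsv[...,2]>120)).astype(np.uint8)
    N,L,S,C=cv2.connectedComponentsWithStats(y)
    for i in range(1,N):
        if S[i,4]>40: print("yel",C[i].round(1),S[i,4],ray(c,C[i],.036).round(4))
```

```text
top mould 0.71 (array([ 530.8, -210.3]), array([110.9, 271.6]), 2.4)
top light_table 0.73 (array([504.4, 213.2]), array([265.8, 222. ]), 83.4)
top cover 0.76 (array([ 663.3, -213.6]), array([103.1, 251. ]), 4.4)
top rod_green 0.91 (array([ 525.9, -126.5]), array([46.6, 65.8]), 3.6) [374. 259.]
top rod_green 0.8 (array([381.4, -71.6]), array([96.5, 73.7]), 16.5) [358. 312.]
top rod_green 0.6 (array([ 330.2, -290.3]), array([72.1, 51.5]), 8.5) [448. 334.]
top rod_blue 0.74 (array([ 529.9, -211. ]), array([71.9, 50.3]), 88.4) [410. 254.]
lamp_tip 0.5 [335.8, 240.1]
red [309.8 157.2] 32 [0.7865 0.0447 0.092 ]
yel [407.4 206.1] 119 [ 0.6627 -0.2119  0.036 ]
scene mould 0.61 (array([ 533.1, -206.7]), array([123. , 276.5]), 2.0)
scene light_table 0.86 (array([505.2, 214.7]), array([266.9, 229.8]), 83.2)
scene cover 0.83 (array([ 664.1, -212.4]), array([102.5, 250. ]), 3.7)
scene rod_green 0.9 (array([380.6, -67.7]), array([135.3,  65.2]), 15.3) [317. 200.]
scene rod_green 0.83 (array([ 527.2, -124.1]), array([57. , 81.7]), 4.1) [277. 231.]
scene rod_green 0.82 (array([ 335.8, -287. ]), array([100.5,  54.2]), 7.7) [266. 168.]
scene rod_blue 0.92 (array([ 532.2, -209.7]), array([57.9, 85.9]), 4.1) [250. 219.]
scene rod_blue 0.51 (array([ 677.4, -194.7]), array([102.5, 248. ]), 4.2) [228. 257.]
lamp_tip 0.6 [299.3, 249.1]
lamp 0.71 [300.6, 253.1]
red [173.4 179.6] 37 [ 0.5559 -0.4603  0.092 ]
red [302.  245.9] 67 [ 0.5713 -0.0128  0.092 ]
red [280.1 313.5] 96 [0.7669 0.04   0.092 ]
yel [225.1 253.7] 148 [ 0.6677 -0.2057  0.036 ]
```

View pics/crop1.png

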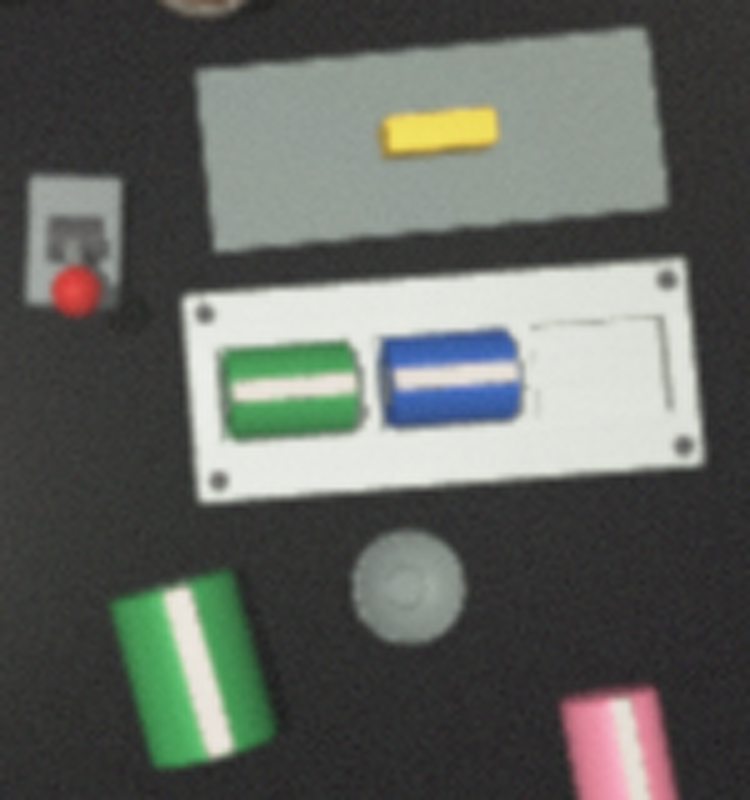

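The crop confirms it: the small green rod is left in the mould and blue is in the middle. The lever ball is at about (0.573, -0.0145). I start with the lever.

```bash
cat >> h.py <<'E'
def st(tgt=None,yaw=None):
    from scipy.spatial.transform import Rotation as Ro
    o=get_obs(); q=o["tool_rot"]; R=Ro.from_quat(np.r_[q[1:],q[0]]).as_matrix()
    y=np.degrees(np.arctan2(R[1,2],R[0,2])); p=o["eef_pos"]*1000
    print("t",round(o["t"],1),"tcp",p.round(1),"jawyaw",y.round(1),"tilt",np.degrees(R[:2,0]).round(1),"F",o["wrist_force"].round(1),"op",round(o["opening"]*91.2,1),"j6",o["joint_pos"][5].round(2))
    if tgt is not None: print(" go",(np.array(tgt)-p).round(1),"" if yaw is None else (yaw-y).round(1))
    return o,R
E
python3 -m pendant '[[19,36,0,0,0,-1,0],[19,36,0,0,0,-2,0],[19,36,0,0,0,-2,0],[19,36,0,0,0,-2,0],[19,36,0,0,0,-2,0],[19,36,0,0,0,-2,0],[19,36,0,0,0,-2,0],[19,36,0,0,0,-2,0],[19,36,0,0,0,-2,0],[19,36,0,0,0,-1,0]]'
python3 -c "
from h import *
st([500,-14.5,115],-90)"
```

```text
t: 2.78
eef_pos: [0.3824, -0.2296, 0.2279]
tool_rot: [-0.496, -0.505, -0.492, 0.507]
wrist_force: [0.1, -0.9, 1.3]
opening: 0.304
t 2.8 tcp [ 382.4 -229.6  227.9] jawyaw -91.4 tilt [ 0.  -0.3] F [ 0.1 -0.9  1.3] op 27.7 j6 0.93
 go [ 117.6  215.1 -112.9] 1.4
```

```bash
python3 -m pendant '[[17,31,-5,0,0,0.5,0],[17,31,-5,0,0,0,0],[17,31,-10,0,0,0,0],[17,31,-10,0,0,0,0],[17,31,-15,0,0,0,0],[17,31,-15,0,0,0,0],[16,29,-20,0,0,0,0],[0,0,-25,0,0,0,0],[0,0,-20,0,0,0,0],[0,0,0,0,0,0,0]]'
python3 - <<'E'
from h import *
st([500,-14.5,100],-90)
c=read_camera("top");save(c,"lev.png",(270,180,130,110),5)
E
```

```text
t: 3.62
eef_pos: [0.51, 0.0051, 0.1013]
tool_rot: [0.503, 0.504, 0.492, -0.501]
wrist_force: [-1.9, 0.5, -0.8]
opening: 0.005
t 3.6 tcp [510.    5.1 101.3] jawyaw -90.5 tilt [ 0.8 -0.5] F [-1.9  0.5 -0.8] op 0.5 j6 1.48
 go [-10.  -19.6  -1.3] 0.5
```

View pics/lev.png

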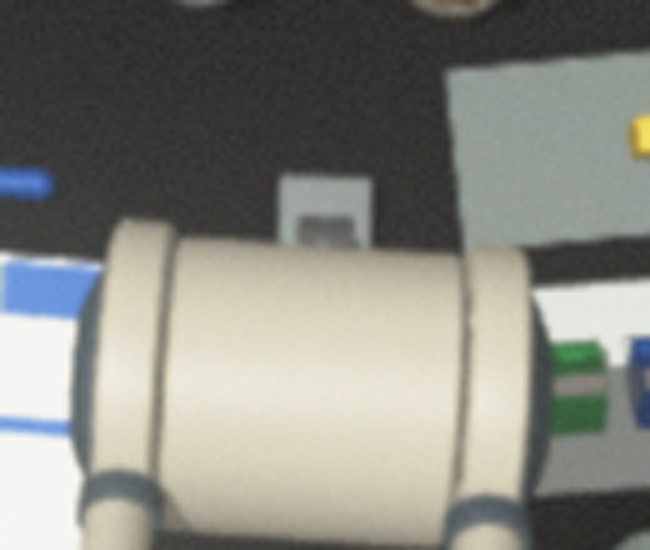

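```bash
python3 -m pendant '[[0,-10,0,0,0,0.5,0],[0,-9,-2,0,0,0,0],[10,0,0,0,0,0,0],[12,0,0,0,0,0,0],[12,0,0,0,0,0,0],[12,0,0,0,0,0,0],[12,0,0,0,0,0,0],[12,0,0,0,0,0,0],[12,0,0,0,0,0,0],[12,0,0,0,0,0,0]]'
python3 -c "
from h import *
st([616,-14.5,100],-90)"
```

```text
t: 4.5
eef_pos: [0.6077, -0.0238, 0.1134]
tool_rot: [0.505, 0.506, 0.489, -0.5]
wrist_force: [-0.6, -0.6, 0.5]
opening: 0.004
t 4.5 tcp [607.7 -23.8 113.4] jawyaw -90.7 tilt [ 1.3 -0.6] F [-0.6 -0.6  0.5] op 0.4 j6 1.45
 go [  8.3   9.3 -13.4] 0.7
```

```bash
python3 -m pendant '[[3,0,-3,0,0,0,0],[5,0,-3,0,0,0,0],[0,0,0,0,0,0,0],[0,0,0,0,0,0,0],[-20,0,5,0,0,0,0],[-30,0,10,0,0,0,0],[-30,0,15,0,0,0,0],[-20,0,20,0,0,0,0],[-10,0,30,0,0,0,0],[0,0,0,0,0,0,0]]'
python3 - <<'E'
from h import *
st([527,-124,150],4)
for n in("scene","top"):
    c=read_camera(n); hsv=cv2.cvtColor(np.array(c["pixels"]),cv2.COLOR_RGB2HSV)
    red=(((hsv[...,0]<6)|(hsv[...,0]>174))&(hsv[...,1]>170)&(hsv[...,2]>80)).astype(np.uint8)
    N,L,S,C=cv2.connectedComponentsWithStats(red)
    for i in range(1,N):
        if S[i,4]>12: print(n,"red",C[i].round(1),S[i,4],ray(c,C[i],.094).round(4))
    # light table lit?
    print(np.array(c["pixels"])[tuple(np.round(proj(c,[.46,.21,.012])).astype(int)[::-1])])
    save(c,n+"2.png")
E
```

```text
t: 5.33
eef_pos: [0.4991, -0.0271, 0.1916]
tool_rot: [0.504, 0.507, 0.488, -0.501]
wrist_force: [1.4, 0.7, 1.9]
opening: 0.006
t 5.3 tcp [499.1 -27.1 191.6] jawyaw -90.9 tilt [ 1.3 -0.6] F [1.4 0.7 1.9] op 0.5 j6 1.42
 go [ 27.9 -96.9 -41.6] 94.9
scene red [173.  179.6] 49 [ 0.5577 -0.4601  0.094 ]
scene red [285.9 265.3] 68 [ 0.6446 -0.0182  0.094 ]
scene red [280.1 313.5] 108 [0.7676 0.0406 0.094 ]
[252 249 244]
top red [309.  158.1] 72 [0.7836 0.0467 0.094 ]
top red [335.2 209.4] 52 [ 0.649  -0.0165  0.094 ]
top red [522.6 263.7] 29 [ 0.4981 -0.4848  0.094 ]
[246 246 245]
```

View pics/scene2.png

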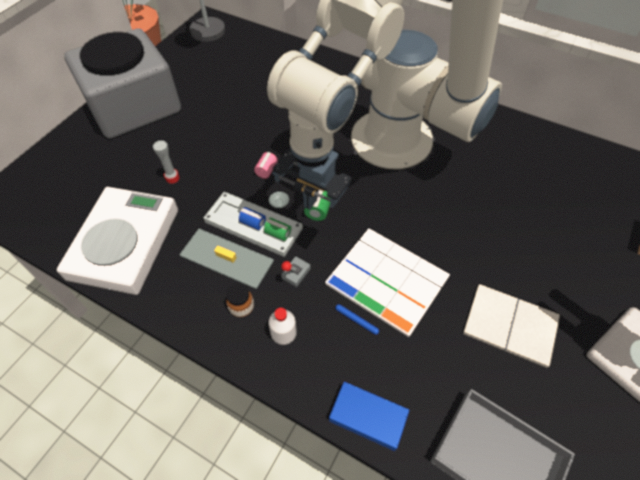

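Switched on: the ball moved 73 mm (about 0.95 rad). Next I turn the jaws and approach the green rod at about (525, -125).

```bash
python3 -m pendant '[[3,-10,0,0.3,0.7,7,90],[3,-10,0,0.3,0.6,7,90],[3,-10,0,0,0,7,90],[3,-10,0,0,0,7,90],[3,-10,0,0,0,7,90],[3,-10,0,0,0,7,90],[3,-10,0,0,0,7,90],[3,-10,0,0,0,7,90],[3,-9,0,0,0,7,90],[0,-6,0,0,0,7,90]]'
python3 -m pendant '[[0,0,0,0,0,7,90],[0,0,0,0,0,7,90],[0,0,0,0,0,7,90],[0,0,-20,0,0,3,90],[0,0,-20,0,0,0,90],[0,0,-20,0,0,0,90],[0,0,-10,0,0,0,90],[0,0,0,0,0,0,90],[0,0,0,0,0,0,90],[0,0,0,0,0,0,90]]'
python3 - <<'E'
from h import *
st([525,-125,40],4)
c=read_camera("wrist"); save(c,"w1.png")
for k,z in(("rod_green",.033),("rod_blue",.033),("mould",0)):
  for d in place_of("wrist",k)[:2]: print(k,round(d["confidence"],2),d["position"],ray(c,d["position"],z).round(4))
E
```

```text
t: 6.27
eef_pos: [0.5273, -0.1252, 0.1784]
tool_rot: [0.692, 0.118, 0.701, -0.121]
wrist_force: [0.2, 0.2, -0.8]
opening: 0.705
t: 7.1
eef_pos: [0.5276, -0.127, 0.0955]
tool_rot: [0.699, -0.037, 0.713, 0.034]
wrist_force: [0.3, 0.3, -0.4]
opening: 0.988
t 7.1 tcp [ 527.6 -127.    95.5] jawyaw 5.7 tilt [-1.2 -0.3] F [ 0.3  0.3 -0.4] op 90.1 j6 -0.43
 go [ -2.6   2.  -55.5] -1.7
rod_green 0.91 [100.8, 144.0] [ 0.3815 -0.0666  0.033 ]
rod_green 0.58 [322.9, 251.0] [ 0.5255 -0.1213  0.033 ]
rod_blue 0.61 [317.7, 362.2] [ 0.5302 -0.2067  0.033 ]
```

View pics/w1.png

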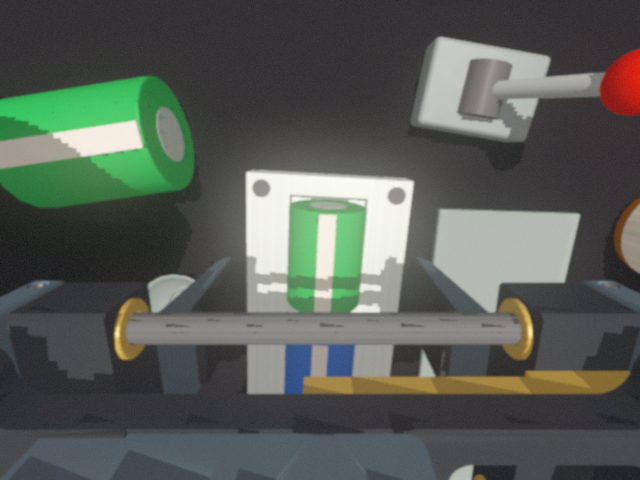

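```bash
python3 -m pendant '[[-2,2,-10,0.3,-1,-1.5,90],[0,0,-15,0,0,0,90],[0,0,-15,0,0,0,90],[0,0,-8,0,0,0,90],[0,0,-3,0,0,0,90],[0,0,0,0,0,0,90],[0,0,0,0,0,0,90],[0,0,0,0,0,0,90],[0,0,0,0,0,0,90],[0,0,0,0,0,0,90]]'
python3 -c "
from h import *
st([525.5,-124,40],4)"
```

```text
t: 8.13
eef_pos: [0.5301, -0.1264, 0.0497]
tool_rot: [0.71, -0.027, 0.703, 0.024]
wrist_force: [-0.9, 0.1, 0.5]
opening: 0.988
t 8.1 tcp [ 530.1 -126.4   49.7] jawyaw 4.2 tilt [ 0.6 -0.2] F [-0.9  0.1  0.5] op 90.1 j6 -0.42
 go [-4.6  2.4 -9.7] -0.2
```

```bash
python3 -m pendant '[[-4,2,-4,0.2,-0.5,0,90],[0,0,-5,0,0,0,90],[0,0,-1,0,0,0,90],[0,0,0,0,0,0,90],[0,0,0,0,0,0,45],[0,0,0,0,0,0,45],[0,0,0,0,0,0,45],[0,0,0,0,0,0,45],[0,0,0,0,0,0,45],[0,0,0,0,0,0,45]]'
python3 -c "
from h import *
st([525.5,-124,40],4)"
```

```text
t: 8.97
eef_pos: [0.5281, -0.1251, 0.041]
tool_rot: [0.714, -0.027, 0.699, 0.025]
wrist_force: [0.5, -0.2, -0.0]
opening: 0.58
t 9.0 tcp [ 528.1 -125.1   41. ] jawyaw 4.2 tilt [ 1.3 -0.1] F [ 0.5 -0.2 -0. ] op 52.9 j6 -0.43
 go [-2.6  1.1 -1. ] -0.2
```

```bash
python3 -m pendant '[[0,0,0,0,0,0,30],[0,0,0,0,0,0,30],[0,0,0,0,0,0,30],[0,0,0,0,0,0,30],[0,0,5,0,0,0,30],[0,0,10,0,0,0,30],[0,0,25,0,0,0,30],[0,0,35,0,0,0,30],[0,0,35,0,0,0,30],[0,0,20,0,0,0,30]]'
python3 - <<'E'
from h import *
st()
c=read_camera("top"); im=np.array(c["pixels"]); save(c,"lit.png",(180,200,150,130),5)
# table: fit edges from bright mask
d=trace("top","light_table")[0]; m=d["mask"].astype(np.uint8)
m=cv2.morphologyEx(m,cv2.MORPH_CLOSE,np.ones((7,7)))
k=max(cv2.findContours(m,0,1)[0],key=cv2.contourArea)[:,0]
P=np.array([ray(c,p,.012)[:2] for p in k])*1000
C=P.mean(0); a=np.radians(-4.3)
for it in range(4):
    R=np.array([[np.cos(a),np.sin(a)],[-np.sin(a),np.cos(a)]]); L=(P-C)@R.T
    e=[]
    for ax,h,s in((0,110,1),(0,110,-1),(1,131,1),(1,131,-1)):
        o=1-ax; q=L[(abs(s*L[:,ax]-h)<8)&(abs(L[:,o])<(100,90)[ax])]
        f=np.polyfit(q[:,o],q[:,ax],1); e.append((f[1],f[0]))
    sl=np.array([e[0][1],e[1][1],-e[2][1],-e[3][1]])
    print(np.round([x[0] for x in e],1),np.degrees(sl).round(2))
    C=C+R.T@[(e[0][0]+e[1][0])/2,(e[2][0]+e[3][0])/2]; a-=np.mean(sl)
print(C,np.degrees(a))
for k,z in(("mark_green",.012),("mark_blue",.012)):
    for d in place_of("top",k)[:2]: print(k,d["confidence"],d["position"],ray(c,d["position"],z))
    for d in trace("top",k)[:1]: print(k,d["confidence"],d["position"],ray(c,d["position"],z))
E
```

```text
t: 9.8
eef_pos: [0.5237, -0.1236, 0.1744]
tool_rot: [0.711, -0.025, 0.702, 0.026]
wrist_force: [1.4, -0.1, -1.8]
opening: 0.54
t 9.8 tcp [ 523.7 -123.6  174.4] jawyaw 4.2 tilt [0.7 0.1] F [ 1.4 -0.1 -1.8] op 49.3 j6 -0.42
[ 111.5 -108.4  130.7 -129.7] [2.42 2.81 2.31 2.57]
[ 109.9 -109.9  130.1 -130.1] [ 0.02  0.38 -0.14  0.1 ]
[ 109.9 -109.9  130.1 -130.1] [-0.07  0.27 -0.23  0.01]
[ 109.9 -109.9  130.1 -130.1] [-0.07  0.27 -0.23  0.02]
[506.19372914 212.50084986] -6.911614624952452
mark_green 0.57 [249.4, 261.0] [0.52857026 0.21566039 0.012     ]
mark_green 0.65 [250.6, 271.0] [0.50157498 0.21282478 0.012     ]
mark_blue 0.77 [281.0, 264.6] [0.51652475 0.13085014 0.012     ]
mark_blue 0.27 [251.6, 263.5] [0.52167116 0.2098444  0.012     ]
mark_blue 0.6 [251.6, 270.0] [0.50418669 0.21010154 0.012     ]
```

View pics/lit.png

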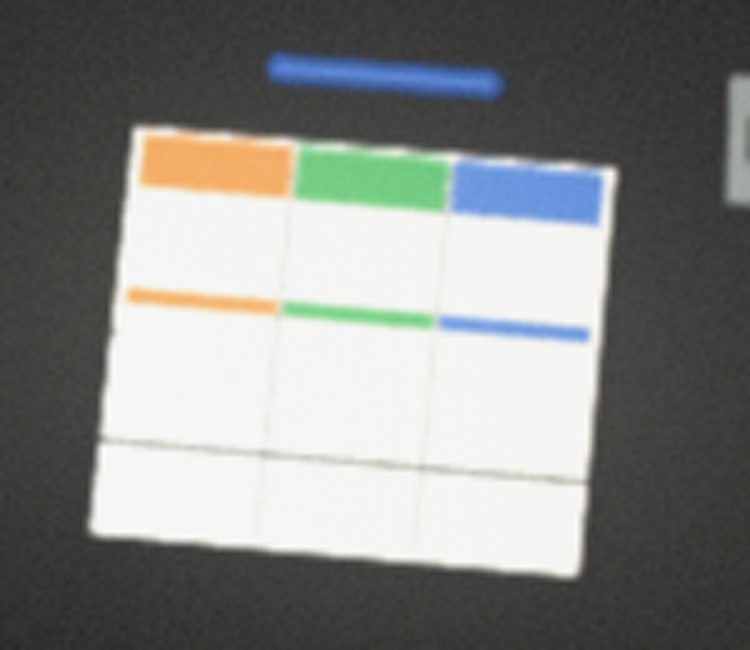

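```bash
python3 -m pendant '[[-8,20,0,0,0,-1,30],[-8,35,0,0,0,-1.5,30],[-8,38,0,0,0,-1.5,30],[-8,38,0,0,0,-1.5,30],[-8,38,0,0,0,-1.5,30],[-8,38,0,0,0,-1.5,30],[-8,38,0,0,0,-1.5,30],[-8,36,0,0,0,-1,30],[-7,28,0,0,0,0,30],[-4,15,0,0,0,0,30]]'
python3 - <<'E'
from h import *
st([446.6,219.7,100],-6.9)
c=read_camera("top")
for p in((251.8,263.1),(248.8,292.2)): print(ray(c,p,.012).round(4))
E
```

```text
t: 10.93
eef_pos: [0.4367, 0.2093, 0.1582]
tool_rot: [0.701, 0.048, 0.709, -0.049]
wrist_force: [0.8, -0.0, -0.9]
opening: 0.544
t 10.9 tcp [436.7 209.3 158.2] jawyaw -7.9 tilt [-0.7  0. ] F [ 0.8 -0.  -0.9] op 49.6 j6 0.46
 go [  9.9  10.4 -58.2] 1.0
[0.5227 0.2093 0.012 ]
[0.445  0.2185 0.012 ]
```

```bash
python3 -m pendant '[[5,5,-10,0,-0.7,0.5,30],[4,5,-20,0,0,0.5,30],[0,0,-25,0,0,0,30],[0,0,-25,0,0,0,30],[0,0,-15,0,0,0,30],[0,0,-5,0,0,0,30],[0,0,0,0,0,0,30],[0,0,0,0,0,0,30],[0,0,0,0,0,0,30],[0,0,0,0,0,0,30]]'
python3 - <<'E'
from h import *
st([446,219.3,46],-6.9)
E
```

```text
t: 11.82
eef_pos: [0.4401, 0.2221, 0.0486]
tool_rot: [0.702, 0.039, 0.71, -0.041]
wrist_force: [-1.0, 0.4, -1.6]
opening: 0.547
t 11.8 tcp [440.1 222.1  48.6] jawyaw -6.5 tilt [-0.6 -0.2] F [-1.   0.4 -1.6] op 49.9 j6 0.46
 go [ 5.9 -2.8 -2.6] -0.4
```

```bash
python3 -m pendant '[[4,-2,0,0,-0.5,-0.4,30],[2,-1,0,0,0,0,30],[0,0,0,0,0,0,30],[0,0,0,0,0,0,30],[0,0,0,0,0,0,30],[0,0,0,0,0,0,30],[0,0,0,0,0,0,30],[0,0,0,0,0,0,30],[0,0,0,0,0,0,30],[0,0,0,0,0,0,30]]'
python3 - <<'E'
from h import *
st([446,219.3,45],-6.9)
E
```

```text
t: 12.65
eef_pos: [0.4485, 0.2192, 0.0514]
tool_rot: [0.707, 0.042, 0.704, -0.043]
wrist_force: [0.4, 0.1, -1.3]
opening: 0.547
t 12.7 tcp [448.5 219.2  51.4] jawyaw -6.9 tilt [ 0.2 -0.1] F [ 0.4  0.1 -1.3] op 49.9 j6 0.46
 go [-2.5  0.1 -6.4] 0.0
```

```bash
python3 -m pendant '[[-2,0,-2,0,0,0,30],[0,0,-3,0,0,0,30],[0,0,-1,0,0,0,30],[0,0,0,0,0,0,30],[0,0,-1,0,0,0,30],[0,0,-1,0,0,0,30],[0,0,-1,0,0,0,30],[0,0,0,0,0,0,30],[0,0,0,0,0,0,30],[0,0,0,0,0,0,30]]'
python3 - <<'E'
from h import *
st([446,219.3,45],-6.9)
E
```

```text
t: 13.48
eef_pos: [0.4465, 0.2194, 0.0451]
tool_rot: [0.708, 0.043, 0.704, -0.043]
wrist_force: [-0.0, 0.7, -2.4]
opening: 0.541
t 13.5 tcp [446.5 219.4  45.1] jawyaw -7.0 tilt [ 0.4 -0. ] F [-0.   0.7 -2.4] op 49.4 j6 0.46
 go [-0.5 -0.1 -0.1] 0.1
```

```bash
python3 -m pendant '[[0,0,-1,0,0,0,30],[0,0,0,0,0,0,55],[0,0,0,0,0,0,65],[0,0,0,0,0,0,90],[0,0,0,0,0,0,90],[0,0,0,0,0,0,90],[0,0,15,0,0,0,90],[0,0,30,0,0,0,90],[0,0,35,0,0,0,90],[0,0,30,0,0,0,90]]'
python3 - <<'E'
from h import *
st([531,-210,100],2.5)
c=read_camera("wrist"); save(c,"w2.png")
E
```

```text
t: 14.32
eef_pos: [0.4427, 0.218, 0.1515]
tool_rot: [0.704, 0.041, 0.708, -0.045]
wrist_force: [0.8, 0.1, -0.0]
opening: 0.985
t 14.3 tcp [442.7 218.  151.5] jawyaw -7.0 tilt [-0.3 -0.3] F [ 0.8  0.1 -0. ] op 89.8 j6 0.46
 go [  88.3 -428.   -51.5] 9.5
```

View pics/w2.png

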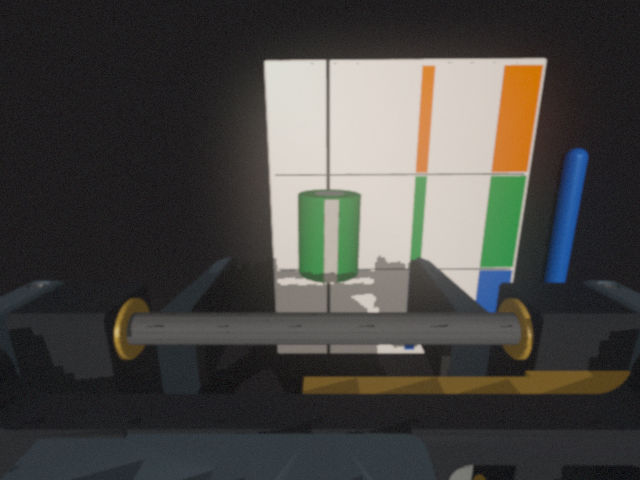

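Green is stripe up, on the start line and centred in its lane. Next is blue.

```bash
python3 -m pendant '[[6,-20,3,0,0,1,90],[9,-38,3,0,0,1,90],[9,-40,3,0,0,1,90],[9,-40,3,0,0,1,90],[9,-40,3,0,0,1,90],[9,-40,3,0,0,1,90],[9,-40,3,0,0,1,90],[9,-40,3,0,0,1,90],[8,-40,3,0,0,1,90],[8,-38,0,0,0,0.5,90]]'
python3 -m pendant '[[5,-25,0,0,0,0,90],[3,-15,0,0,0,0,90],[0,0,-15,0,0,0,90],[0,0,-25,0,0,0,90],[0,0,-25,0,0,0,90],[0,0,-20,0,0,0,90],[0,0,-5,0,0,0,90],[0,0,0,0,0,0,90],[0,0,0,0,0,0,90],[0,0,0,0,0,0,90]]'
python3 - <<'E'
from h import *
o,R=st([531,-210,40],2.5)
c=read_camera("wrist"); d=place_of("wrist","rod_blue")
for x in d[:2]: print(x,ray(c,x["position"],.033).round(4))
hsv=cv2.cvtColor(np.array(c["pixels"]),cv2.COLOR_RGB2HSV)
m=((abs(hsv[...,0].astype(int)-112)<8)&(hsv[...,1]>150)&(hsv[...,2]>60)).astype(np.uint8)
N,L,S,C=cv2.connectedComponentsWithStats(m)
for i in range(1,N):
    if S[i,4]>100: print(S[i],C[i])
# mould yaw/centre from top
E
```

```text
t: 15.2
eef_pos: [0.5299, -0.1617, 0.1884]
tool_rot: [0.71, -0.022, 0.703, 0.022]
wrist_force: [0.9, 0.4, -0.9]
opening: 0.987
t: 16.03
eef_pos: [0.5398, -0.2155, 0.096]
tool_rot: [0.712, -0.02, 0.702, 0.018]
wrist_force: [1.2, -0.8, -0.5]
opening: 0.984
t 16.0 tcp [ 539.8 -215.5   96. ] jawyaw 3.1 tilt [ 0.8 -0.2] F [ 1.2 -0.8 -0.5] op 89.8 j6 -0.54
 go [ -8.8   5.5 -56. ] -0.6
{'position': [306.2, 247.2], 'confidence': 0.93} [ 0.5289 -0.2077  0.033 ]
[319 228  24  51 751] [328.29161119 258.42609854]
[276 232  23  46 622] [289.19935691 258.78456592]
[276 287  23  13 208] [288.38461538 293.04807692]
[319 289  25   8 161] [329.8136646  292.63354037]
```

```bash
python3 -m pendant '[[-5,4,-10,0.2,-0.7,-0.5,90],[-3,2,-15,0,0,0,90],[0,0,-15,0,0,0,90],[0,0,-6,0,0,0,90],[0,0,-3,0,0,0,90],[0,0,0,0,0,0,90],[0,0,0,0,0,0,90],[0,0,0,0,0,0,90],[0,0,0,0,0,0,90],[0,0,0,0,0,0,90]]'
python3 -c "
from h import *
st([530.5,-209,41],2.5)"
```

```text
t: 16.97
eef_pos: [0.5371, -0.2115, 0.0543]
tool_rot: [0.721, -0.019, 0.692, 0.013]
wrist_force: [0.6, 0.2, 0.2]
opening: 0.99
t 17.0 tcp [ 537.1 -211.5   54.3] jawyaw 2.6 tilt [ 2.3 -0.4] F [0.6 0.2 0.2] op 90.3 j6 -0.54
 go [ -6.6   2.5 -13.3] -0.1
```

```bash
python3 -m pendant '[[-4,2,-5,0.3,2,0,90],[-2,0,-5,0,0,0,90],[0,0,-3,0,0,0,90],[0,0,0,0,0,0,90],[0,0,0,0,0,0,90],[0,0,0,0,0,0,90],[0,0,0,0,0,0,90],[0,0,0,0,0,0,90],[0,0,0,0,0,0,90],[0,0,0,0,0,0,90]]'
python3 -c "
from h import *
st([530.5,-209,41],2.5)"
```

```text
t: 17.8
eef_pos: [0.5317, -0.2101, 0.0422]
tool_rot: [0.711, -0.017, 0.703, 0.015]
wrist_force: [0.2, -0.8, -0.6]
opening: 0.99
t 17.8 tcp [ 531.7 -210.1   42.2] jawyaw 2.6 tilt [ 0.6 -0.2] F [ 0.2 -0.8 -0.6] op 90.3 j6 -0.53
 go [-1.2  1.1 -1.2] -0.1
```

```bash
python3 -m pendant '[[-1,1,-1,0,0.3,0,90],[0,0,0,0,0,0,30],[0,0,0,0,0,0,30],[0,0,0,0,0,0,30],[0,0,0,0,0,0,30],[0,0,0,0,0,0,30],[0,0,0,0,0,0,30],[0,0,0,0,0,0,30],[0,0,0,0,0,0,30],[0,0,0,0,0,0,30]]'
python3 -c "
from h import *
st()"
python3 -m pendant '[[0,0,5,0,0,0,30],[0,0,10,0,0,0,30],[0,0,25,0,0,0,30],[0,0,35,0,0,0,30],[0,0,35,0,0,0,30],[0,0,20,0,0,0,30],[0,0,0,0,0,0,30],[-4,15,0,0,0,-0.5,30],[-8,30,0,0,0,-1,30],[-9,35,0,0,0,-1,30]]'
python3 -c "
from h import *
st([436,135,150],-6.9)"
```

```text
t: 18.63
eef_pos: [0.5307, -0.209, 0.0412]
tool_rot: [0.709, -0.017, 0.705, 0.015]
wrist_force: [-0.6, 0.7, 0.3]
opening: 0.543
t 18.6 tcp [ 530.7 -209.    41.2] jawyaw 2.6 tilt [ 0.3 -0.2] F [-0.6  0.7  0.3] op 49.5 j6 -0.52
t: 19.47
eef_pos: [0.5089, -0.1315, 0.1818]
tool_rot: [0.71, -0.0, 0.704, -0.003]
wrist_force: [-0.4, 1.4, -2.3]
opening: 0.542
t 19.5 tcp [ 508.9 -131.5  181.8] jawyaw -0.3 tilt [ 0.4 -0.3] F [-0.4  1.4 -2.3] op 49.4 j6 -0.36
 go [-72.9 266.5 -31.8] -6.6
```

```bash
python3 -m pendant '[[-9,36,-2,0,0,-1,30],[-9,36,-3,0,0,-1,30],[-9,36,-3,0,0,-1,30],[-9,36,-3,0,0,-1,30],[-9,36,-3,0,0,-1,30],[-8,34,-3,0,0,-1,30],[-7,25,-5,0,0,-0.6,30],[-4,12,-10,0,0,0,30],[0,0,-20,0,0,0,30],[0,0,-20,0,0,0,30]]'
python3 -c "
from h import *
st([436,135,60],-6.9)"
```

```text
t: 20.3
eef_pos: [0.4356, 0.1357, 0.1096]
tool_rot: [0.71, 0.043, 0.702, -0.046]
wrist_force: [1.0, -0.3, -2.2]
opening: 0.544
t 20.3 tcp [435.6 135.7 109.6] jawyaw -7.2 tilt [ 0.6 -0.3] F [ 1.  -0.3 -2.2] op 49.6 j6 0.31
 go [  0.4  -0.7 -49.6] 0.3
```

```bash
python3 -m pendant '[[0,0,-12,0,0.5,0.3,30],[0,0,-18,0,0,0,30],[0,0,-14,0,0,0,30],[0,0,-3,0,0,0,30],[0,0,0,0,0,0,30],[0,0,0,0,0,0,30],[0,0,0,0,0,0,30],[0,0,0,0,0,0,30],[0,0,0,0,0,0,30],[0,0,0,0,0,0,30]]'
python3 -c "
from h import *
st([436,135,45],-6.9)"
```

```text
t: 21.13
eef_pos: [0.4343, 0.1351, 0.0598]
tool_rot: [0.705, 0.04, 0.707, -0.044]
wrist_force: [-0.1, 0.1, -2.1]
opening: 0.542
t 21.1 tcp [434.3 135.1  59.8] jawyaw -6.8 tilt [-0.2 -0.3] F [-0.1  0.1 -2.1] op 49.4 j6 0.3
 go [  1.7  -0.1 -14.8] -0.1
```

```bash
python3 -m pendant '[[1,0,-6,0,0,0,30],[1,0,-6,0,0,0,30],[0,0,-2,0,0,0,30],[0,0,0,0,0,0,30],[0,0,0,0,0,0,30],[0,0,0,0,0,0,30],[0,0,0,0,0,0,30],[0,0,0,0,0,0,30],[0,0,0,0,0,0,30],[0,0,0,0,0,0,30]]'
python3 -c "
from h import *
st([436,135,44.5],-6.9)"
```

```text
t: 21.97
eef_pos: [0.4372, 0.1353, 0.0452]
tool_rot: [0.705, 0.04, 0.706, -0.043]
wrist_force: [0.2, -0.3, 0.2]
opening: 0.544
t 22.0 tcp [437.2 135.3  45.2] jawyaw -6.7 tilt [-0.1 -0.3] F [ 0.2 -0.3  0.2] op 49.6 j6 0.3
 go [-1.2 -0.3 -0.7] -0.2
```

```bash
python3 -m pendant '[[0,0,0,0,0,0,55],[0,0,0,0,0,0,65],[0,0,0,0,0,0,90],[0,0,0,0,0,0,90],[0,0,0,0,0,0,90],[0,0,10,0,0,0,90],[0,0,25,0,0,0,90],[0,0,25,0,0,7,60],[0,0,20,0,0,7,25],[0,0,0,0,0,7,25]]'
python3 -m pendant '[[0,0,0,0,0,7,25],[0,0,0,0,0,7,25],[0,0,0,0,0,7,25],[0,0,0,0,0,7,25],[0,0,0,0,0,7,25],[0,0,0,0,0,7,25],[0,0,0,0,0,7,25],[0,0,0,0,0,7,25],[0,0,0,0,0,7,25],[0,0,0,0,0,0,25]]'
python3 - <<'E'
from h import *
o,R=st([426,136,80],83.1)
c=read_camera("wrist"); save(c,"w3.png")
for n in("rod_blue","rod_green"):
    for x in place_of("wrist",n)[:2]: print(n,x,ray(c,x["position"],.037).round(4))
c=read_camera("top");
for n in("rod_blue","rod_green"):
    for x in place_of("top",n)[:3]: print(n,x,ray(c,x["position"],.037).round(4))
E
```

```text
t: 22.8
eef_pos: [0.4359, 0.135, 0.1274]
tool_rot: [0.7, -0.092, 0.703, 0.087]
wrist_force: [1.3, -0.1, 0.0]
opening: 0.799
t: 23.63
eef_pos: [0.4362, 0.1352, 0.1298]
tool_rot: [0.546, -0.454, 0.542, 0.449]
wrist_force: [0.4, 0.7, -0.3]
opening: 0.273
t 23.6 tcp [436.2 135.2 129.8] jawyaw 79.4 tilt [ 0.5 -0.2] F [ 0.4  0.7 -0.3] op 24.9 j6 -1.21
 go [-10.2   0.8 -49.8] 3.7
rod_blue {'position': [322.3, 249.2], 'confidence': 0.89} [0.4399 0.1347 0.037 ]
rod_green {'position': [46.1, 222.7], 'confidence': 0.89} [ 0.3821 -0.0625  0.037 ]
rod_green {'position': [438.1, 237.8], 'confidence': 0.81} [0.447  0.2216 0.037 ]
rod_green {'position': [444.4, 331.0], 'confidence': 0.8} [ 0.33   -0.2942  0.037 ]
rod_green {'position': [359.2, 313.6], 'confidence': 0.63} [ 0.3814 -0.0731  0.037 ]
```

View pics/w3.png

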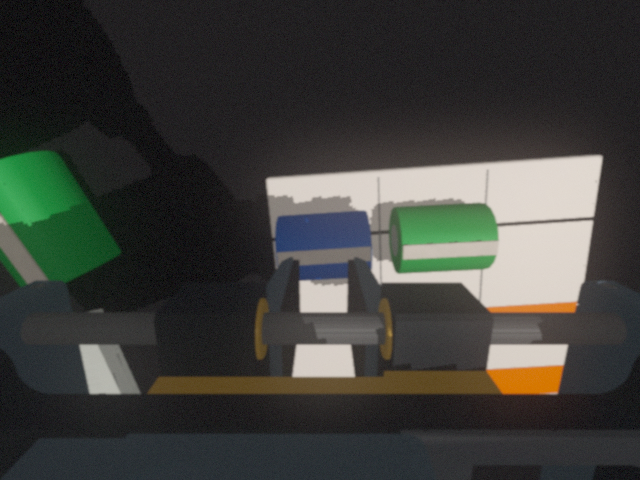

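```bash
python3 -m pendant '[[-5,1,-15,0,0.4,2,25],[-5,1,-20,0,0,1.7,25],[0,0,-10,0,0,0,25],[0,0,-2,0,0,0,25],[0,0,0,0,0,0,25],[0,0,0,0,0,0,25],[0,0,0,0,0,0,25],[0,0,0,0,0,0,25],[0,0,0,0,0,0,25],[0,0,0,0,0,0,25]]'
python3 -c "
from h import *
st([427,136.4,76],83.1)"
```

```text
t: 24.77
eef_pos: [0.4284, 0.1377, 0.084]
tool_rot: [0.535, -0.466, 0.532, 0.462]
wrist_force: [1.2, 0.2, 0.3]
opening: 0.274
t 24.8 tcp [428.4 137.7  84. ] jawyaw 82.1 tilt [ 0.4 -0.1] F [1.2 0.2 0.3] op 25.0 j6 -1.25
 go [-1.4 -1.3 -8. ] 1.0
```

```bash
python3 -m pendant '[[-1,-1,-4,0,0.3,1,25],[0,0,-3,0,0,0,25],[0,0,-1,0,0,0,25],[0,0,-1,0,0,0,25],[0,0,-1,0,0,0,25],[0,0,-1,0,0,0,25],[0,0,-1,0,0,0,25],[0,0,-1,0,0,0,25],[0,0,-1,0,0,0,25],[0,0,-1,0,0,0,25]]'
python3 -c "
from h import *
st([427,136.4,76],83.1)"
```

```text
t: 25.6
eef_pos: [0.4369, 0.1357, 0.0756]
tool_rot: [0.534, -0.476, 0.522, 0.464]
wrist_force: [-1.8, -6.6, 29.8]
opening: 0.275
t 25.6 tcp [436.9 135.7  75.6] jawyaw 83.3 tilt [ 1.4 -0.1] F [-1.8 -6.6 29.8] op 25.1 j6 -1.27
 go [-9.9  0.7  0.4] -0.2
```

```bash
python3 -m pendant '[[3,-0.4,0.3,0,0.4,0,25],[4,-0.5,0,0,0,0,25],[4,-0.5,-0.2,0,0,0,25],[4,-0.5,-0.2,0,0,0,25],[4,-0.5,-0.2,0,0,0,25],[4,-0.5,-0.2,0,0,0,25],[3,-0.4,-0.2,0,0,0,25],[0,0,0,0,0,0,25],[0,0,0,0,0,0,25],[0,0,0,0,0,0,25]]'
python3 - <<'E'
from h import *
st([466,136.4,76],83.1)
c=read_camera("top")
for x in trace("top","rod_blue")[:2]: print(x["confidence"],x["position"],ray(c,x["position"],.05).round(4))
c=read_camera("wrist")
for x in place_of("wrist","rod_blue")[:2]: print(x,ray(c,x["position"],.037).round(4))
E
```

```text
t: 26.43
eef_pos: [0.4687, 0.1318, 0.0764]
tool_rot: [0.534, -0.476, 0.522, 0.464]
wrist_force: [0.9, -1.0, 7.6]
opening: 0.275
t 26.4 tcp [468.7 131.8  76.4] jawyaw 83.3 tilt [ 1.4 -0.1] F [ 0.9 -1.   7.6] op 25.1 j6 -1.29
 go [-2.7  4.6 -0.4] -0.2
{'position': [322.3, 248.3], 'confidence': 0.61} [0.4555 0.1339 0.037 ]
```

```bash
python3 -m pendant '[[0,0,4,0,0.7,0,25],[0,0,4,0,0.5,0,25],[-10,1,2,0,0,0,25],[-13,1.5,0,0,0,0,25],[-3,0.5,0,0,0,0,25],[0,0,-2,0,0,0,25],[0,0,0,0,0,0,25],[0,0,0,0,0,0,25],[0,0,0,0,0,0,25],[0,0,0,0,0,0,25]]'
python3 - <<'E'
from h import *
st([444,134.5,76],83.1)
c=read_camera("wrist")
for x in place_of("wrist","rod_blue")[:2]: print(x,ray(c,x["position"],.037).round(4))
E
```

```text
t: 27.47
eef_pos: [0.4409, 0.1348, 0.0835]
tool_rot: [0.528, -0.47, 0.529, 0.469]
wrist_force: [0.1, -0.4, -0.6]
opening: 0.271
t 27.5 tcp [440.9 134.8  83.5] jawyaw 83.3 tilt [ 0.  -0.1] F [ 0.1 -0.4 -0.6] op 24.7 j6 -1.28
 go [ 3.1 -0.3 -7.5] -0.2
{'position': [322.3, 290.4], 'confidence': 0.83} [0.457  0.1333 0.037 ]
```

```bash
python3 -m pendant '[[1,0,-4,0,0,0,25],[1,0,-3,0,0,0,25],[0,0,-1,0,0,0,25],[0,0,-0.3,0,0,0,25],[4,-0.5,-0.3,0,0,0,25],[5,-0.6,-0.3,0,0,0,25],[5,-0.6,-0.3,0,0,0,25],[5,-0.6,-0.3,0,0,0,25],[5,-0.6,-0.3,0,0,0,25],[5,-0.6,-0.2,0,0,0,25]]'
python3 - <<'E'
from h import *
st([482,134.5,76],83.1)
c=read_camera("wrist")
for x in place_of("wrist","rod_blue")[:2]: print(x,ray(c,x["position"],.037).round(4))
E
```

```text
t: 28.4
eef_pos: [0.4795, 0.1307, 0.0761]
tool_rot: [0.532, -0.474, 0.525, 0.466]
wrist_force: [-0.9, -1.3, 11.8]
opening: 0.275
t 28.4 tcp [479.5 130.7  76.1] jawyaw 83.3 tilt [ 0.8 -0.1] F [-0.9 -1.3 11.8] op 25.1 j6 -1.3
 go [ 2.5  3.8 -0.1] -0.2
{'position': [322.8, 259.7], 'confidence': 0.57} [0.4729 0.1322 0.037 ]
```

```bash
python3 -m pendant '[[0,0,4,0,0.5,0,25],[0,0,4,0,0.3,0,25],[-9,1,0,0,0,0,25],[-11,1.5,0,0,0,0,25],[-2,0.5,0,0,0,0,25],[0,0,-1,0,0,0,25],[0,0,0,0,0,0,25],[0,0,0,0,0,0,25],[0,0,-3,0,0,0,25],[0,0,-2,0,0,0,25]]'
python3 -c "
from h import *
st([459,132.5,76],83.1)"
```

```text
t: 29.33
eef_pos: [0.455, 0.1339, 0.0775]
tool_rot: [0.528, -0.47, 0.529, 0.47]
wrist_force: [-0.6, -0.1, 0.5]
opening: 0.276
t 29.3 tcp [455.  133.9  77.5] jawyaw 83.3 tilt [-0.1 -0.1] F [-0.6 -0.1  0.5] op 25.2 j6 -1.29
 go [ 4.  -1.4 -1.5] -0.2
```

```bash
python3 -m pendant '[[4,-1,0,0,0,0,25],[0,0,-1.5,0,0,0,25],[0,0,-1,0,0,0,25],[5,-0.6,-0.3,0,0,0,25],[6,-0.7,-0.3,0,0,0,25],[6,-0.7,-0.3,0,0,0,25],[6,-0.7,-0.3,0,0,0,25],[6,-0.7,-0.3,0,0,0,25],[6,-0.7,-0.3,0,0,0,25],[2,-0.2,-0.2,0,0,0,25]]'
python3 - <<'E'
from h import *
st([482,134.5,76],83.1)
c=read_camera("wrist")
for x in place_of("wrist","rod_blue")[:2]: print(x,ray(c,x["position"],.037).round(4))
E
```

```text
t: 30.17
eef_pos: [0.5059, 0.1275, 0.0762]
tool_rot: [0.531, -0.473, 0.525, 0.467]
wrist_force: [-0.6, -2.3, 7.9]
opening: 0.278
t 30.2 tcp [505.9 127.5  76.2] jawyaw 83.3 tilt [ 0.7 -0.1] F [-0.6 -2.3  7.9] op 25.3 j6 -1.32
 go [-23.9   7.   -0.2] -0.2
{'position': [322.4, 256.0], 'confidence': 0.58} [0.497 0.129 0.037]
```

```bash
python3 -m pendant '[[0,0,4,0,0.5,0,25],[0,0,4,0,0.2,0,25],[-9,1,0,0,0,0,25],[-10,1.5,0,0,0,0,25],[-2,0.3,0,0,0,0,25],[0,0,-1,0,0,0,25],[0,0,0,0,0,0,25],[0,0,0,0,0,0,25],[0,0,-3,0,0,0,25],[0,0,-2,0,0,0,25]]'
python3 - <<'E'
from h import *
st([483,132.5,76],83.1)
c=read_camera("wrist"); save(c,"w4.png")
for x in place_of("wrist","rod_blue")[:2]: print(x,ray(c,x["position"],.037).round(4))
c=read_camera("scene")
for n in ("rod_blue","rod_green"):
  for x in place_of("scene",n)[:3]: print(n,x,ray(c,x["position"],.037).round(4))
E
```

```text
t: 31.1
eef_pos: [0.4823, 0.1305, 0.0778]
tool_rot: [0.527, -0.47, 0.529, 0.47]
wrist_force: [-0.0, 0.1, -0.1]
opening: 0.276
t 31.1 tcp [482.3 130.5  77.8] jawyaw 83.3 tilt [-0.1 -0.1] F [-0.   0.1 -0.1] op 25.1 j6 -1.31
 go [ 0.7  2.  -1.8] -0.2
{'position': [320.5, 291.3], 'confidence': 0.66} [0.4961 0.1281 0.037 ]
rod_blue {'position': [357.5, 257.3], 'confidence': 0.73} [0.4986 0.1201 0.037 ]
rod_blue {'position': [384.5, 283.3], 'confidence': 0.54} [0.5361 0.219  0.037 ]
rod_green {'position': [265.0, 167.4], 'confidence': 0.93} [ 0.3436 -0.2829  0.037 ]
rod_green {'position': [398.2, 258.0], 'confidence': 0.86} [0.4457 0.2186 0.037 ]
rod_green {'position': [317.3, 199.2], 'confidence': 0.78} [ 0.3745 -0.0766  0.037 ]
```

View pics/w4.png

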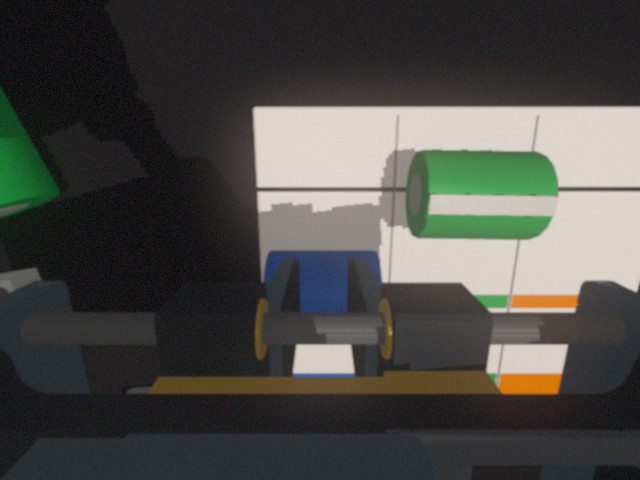

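```bash
python3 -m pendant '[[0,0,-2,0,0,0,25],[0,0,-1,0,0,0,25],[5,-0.6,-0.3,0,0,0,25],[5,-0.6,-0.3,0,0,0,25],[5,-0.6,-0.3,0,0,0,25],[5,-0.6,-0.3,0,0,0,25],[4,-0.6,-0.3,0,0,0,25],[2,-0.3,-0.2,0,0,0,25],[0,0,0,0,0,0,25],[0,0,0,0,0,0,25]]'
python3 -c "
from h import *
st([512,132.5,76],83.1)"
python3 -m pendant '[[0,0,5,0,0.5,0,25],[0,0,10,0,0.2,0,25],[0,10,20,0,0,0,25],[-20,25,20,0,0,0,25],[-25,25,10,0,0,0,25],[-25,20,0,0,0,0,25],[-10,5,0,0,0,0,25],[0,0,0,0,0,0,25],[0,0,0,0,0,0,25],[0,0,0,0,0,0,25]]'
python3 - <<'E'
from h import *
st([436,220.6,83],83.1)
for n in("wrist","scene"):
  c=read_camera(n); save(c,n+"5.png")
  for x in place_of(n,"rod_blue")[:2]: print(n,x,ray(c,x["position"],.037).round(4))
  for x in place_of(n,"rod_green")[:2]: print(n,x,ray(c,x["position"],.037).round(4))
E
```

```text
t: 32.18
eef_pos: [0.5145, 0.1267, 0.0762]
tool_rot: [0.53, -0.472, 0.526, 0.468]
wrist_force: [-0.4, -1.3, 2.7]
opening: 0.279
t 32.2 tcp [514.5 126.7  76.2] jawyaw 83.3 tilt [ 0.4 -0.1] F [-0.4 -1.3  2.7] op 25.4 j6 -1.32
 go [-2.5  5.8 -0.2] -0.2
t: 33.02
eef_pos: [0.4312, 0.2138, 0.145]
tool_rot: [0.526, -0.467, 0.532, 0.472]
wrist_force: [0.4, 0.2, 0.9]
opening: 0.27
t 33.0 tcp [431.2 213.8 145. ] jawyaw 83.2 tilt [-0.6 -0. ] F [0.4 0.2 0.9] op 24.6 j6 -1.12
 go [  4.8   6.8 -62. ] -0.1
wrist {'position': [332.2, 257.2], 'confidence': 0.62} [0.4453 0.2202 0.037 ]
scene {'position': [356.2, 264.8], 'confidence': 0.86} [0.5218 0.1278 0.037 ]
scene {'position': [400.0, 257.5], 'confidence': 0.83} [0.4418 0.2222 0.037 ]
scene {'position': [317.3, 200.8], 'confidence': 0.73} [ 0.3799 -0.0736  0.037 ]
```

View pics/wrist5.png

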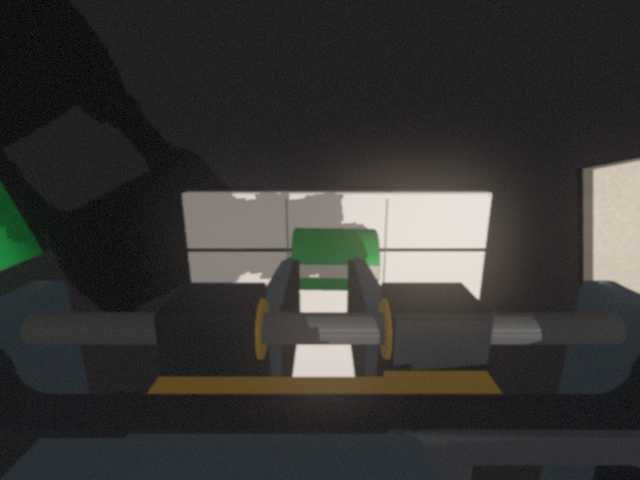

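```bash
cat >> h.py <<'E'
from scipy.optimize import minimize
def cylmask(c,x,y,yaw,s=4,z=.037):
    a=np.linspace(0,2*np.pi,40); P=[]
    for l in(-.033,.033):
        for t in a:
            lx,ly=.025*np.cos(t),l
            P.append([x+lx*np.cos(yaw)-ly*np.sin(yaw),y+lx*np.sin(yaw)+ly*np.cos(yaw),z+.025*np.sin(t)])
    p=np.array([proj(c,q) for q in P]); return cv2.convexHull(p.astype(np.float32))[:,0]
def fitrod(c,col,x0,y0,yaw=-.12):
    hsv=cv2.cvtColor(np.array(c["pixels"]),cv2.COLOR_RGB2HSV); h=hsv[...,0].astype(int)
    m=((abs(h-{"blue":113,"green":65}[col])<14)&(hsv[...,1]>110)&(hsv[...,2]<{"blue":215,"green":190}[col])).astype(np.float32)
    k=cylmask(c,x0,y0,yaw); roi=np.zeros(m.shape,np.uint8); cv2.fillConvexPoly(roi,k.astype(np.int32),1); roi=cv2.dilate(roi,np.ones((15,15)))
    m=(m*roi).astype(np.uint8); m=cv2.morphologyEx(m,cv2.MORPH_CLOSE,np.ones((7,7)))
    S=4; M=cv2.resize(m.astype(np.float32),None,fx=S,fy=S)
    def cost(v):
        q=np.zeros(M.shape,np.uint8); cv2.fillConvexPoly(q,np.round(((cylmask(c,v[0],v[1],yaw)+.5)*S-.5)*16).astype(np.int32),1,shift=4)
        return np.abs(q-M).sum()
    r=minimize(cost,[x0,y0],method="Nelder-Mead",options=dict(initial_simplex=[[x0,y0],[x0+.008,y0],[x0,y0+.008]],xatol=1e-4))
    return r.x.round(4),r.fun/M.sum()
E
python3 - <<'E'
from h import *
for n in("scene","top"):
    c=read_camera(n)
    print(n,"blue",fitrod(c,"blue",.512,.126)); print(n,"green",fitrod(c,"green",.446,.219))
E
```

```text
scene blue (array([0.5053, 0.1221]), np.float64(0.16569890202702703))
scene green (array([0.4412, 0.2168]), np.float64(1.312009404620853))
top blue (array([0.5119, 0.1237]), np.float64(0.28562973484848486))
top green (array([ 0.6597, -0.0293]), np.float64(inf))h.py:38: RuntimeWarning: divide by zero encountered in scalar divide
  return r.x.round(4),r.fun/M.sum()
```

```bash
python3 -m pendant '[[4,4,-10,0,-0.5,0,25],[2,3,-20,0,0,0,25],[0,0,-20,0,0,0,25],[0,0,-10,0,0,0,25],[0,0,-2,0,0,0,25],[0,0,0,0,0,0,25],[0,0,0,0,0,0,25],[0,0,0,0,0,0,25],[0,0,0,0,0,0,25],[0,0,0,0,0,0,25]]'
python3 -c "
from h import *
st([436,220.6,76],83.1)"
```

```text
t: 34.25
eef_pos: [0.4399, 0.2209, 0.083]
tool_rot: [0.53, -0.469, 0.528, 0.468]
wrist_force: [-0.1, 0.1, 0.2]
opening: 0.27
t 34.2 tcp [439.9 220.9  83. ] jawyaw 83.1 tilt [0.2 0.1] F [-0.1  0.1  0.2] op 24.7 j6 -1.11
 go [-3.9 -0.3 -7. ] 0.0
```

```bash
python3 -m pendant '[[-4,0,-2,0,0.2,0,25],[-1,0,-3,0,0,0,25],[0,0,-2,0,0,0,25],[0,0,-1,0,0,0,25],[5,-0.6,-0.4,0,0,0,25],[5,-0.6,-0.3,0,0,0,25],[5,-0.6,-0.3,0,0,0,25],[5,-0.6,-0.3,0,0,0,25],[5,-0.6,-0.3,0,0,0,25],[4,-0.5,-0.3,0,0,0,25]]'
python3 - <<'E'
from h import *
st()
c=read_camera("wrist")
for x in place_of("wrist","rod_green")[:2]: print(x,ray(c,x["position"],.037).round(4))
E
python3 -m pendant '[[4,-0.5,-0.2,0,0,0,25],[3,-0.4,-0.2,0,0,0,25],[0,0,4,0,0.5,0,25],[0,0,5,0,0.2,0,25],[-9,1,0,0,0,0,25],[-10,1.5,0,0,0,0,25],[-4,0.5,0,0,0,0,25],[0,0,-1,0,0,0,25],[0,0,0,0,0,0,25],[0,0,0,0,0,0,25]]'
python3 - <<'E'
from h import *
st()
c=read_camera("wrist")
for x in place_of("wrist","rod_green")[:2]: print(x,ray(c,x["position"],.037).round(4))
E
```

```text
t: 35.08
eef_pos: [0.4664, 0.2171, 0.0761]
tool_rot: [0.531, -0.471, 0.527, 0.468]
wrist_force: [-0.9, -2.2, 10.7]
opening: 0.274
t 35.1 tcp [466.4 217.1  76.1] jawyaw 83.2 tilt [0.4 0.1] F [-0.9 -2.2 10.7] op 25.0 j6 -1.13
{'position': [324.2, 260.5], 'confidence': 0.78} [0.4602 0.2195 0.037 ]
t: 36.02
eef_pos: [0.4472, 0.2193, 0.0845]
tool_rot: [0.527, -0.468, 0.53, 0.471]
wrist_force: [-0.1, -0.9, -0.6]
opening: 0.274
t 36.0 tcp [447.2 219.3  84.5] jawyaw 83.2 tilt [-0.4  0.1] F [-0.1 -0.9 -0.6] op 25.0 j6 -1.12
{'position': [323.3, 294.8], 'confidence': 0.85} [0.4663 0.2181 0.037 ]
```

```bash
python3 -m pendant '[[5,-0.7,-3,0,-0.3,0,25],[1,0,-4,0,0,0,25],[0,0,-1.5,0,0,0,25],[0,0,-0.5,0,0,0,25],[5,-0.6,-0.4,0,0,0,25],[5,-0.6,-0.3,0,0,0,25],[5,-0.6,-0.3,0,0,0,25],[5,-0.6,-0.3,0,0,0,25],[5,-0.6,-0.3,0,0,0,25],[5,-0.6,-0.3,0,0,0,25]]'
python3 -c "
from h import *
st()"
python3 -m pendant '[[4,-0.5,-0.2,0,0,0,25],[2,-0.3,-0.2,0,0,0,25],[0,0,4,0,0.5,0,25],[0,0,5,0,0.2,0,25],[-9,1,0,0,0,0,25],[-10,1.5,0,0,0,0,25],[-4,0.5,0,0,0,0,25],[0,0,-1,0,0,0,25],[0,0,0,0,0,0,25],[0,0,0,0,0,0,25]]'
python3 - <<'E'
from h import *
st()
c=read_camera("wrist")
for x in place_of("wrist","rod_green")[:2]: print(x,ray(c,x["position"],.037).round(4))
E
```

```text
t: 36.95
eef_pos: [0.4914, 0.2138, 0.0761]
tool_rot: [0.532, -0.472, 0.526, 0.467]
wrist_force: [-1.2, -3.2, 14.3]
opening: 0.275
t 37.0 tcp [491.4 213.8  76.1] jawyaw 83.2 tilt [0.6 0.1] F [-1.2 -3.2 14.3] op 25.1 j6 -1.15
t: 37.78
eef_pos: [0.4731, 0.2156, 0.0837]
tool_rot: [0.529, -0.469, 0.529, 0.47]
wrist_force: [0.2, 0.1, -0.3]
opening: 0.275
t 37.8 tcp [473.1 215.6  83.7] jawyaw 83.2 tilt [-0.1  0.1] F [ 0.2  0.1 -0.3] op 25.1 j6 -1.14
{'position': [323.3, 288.8], 'confidence': 0.72} [0.488  0.2149 0.037 ]
```

```bash
python3 -m pendant '[[2,-0.3,-3,0,0,0,25],[0,0,-3,0,0,0,25],[0,0,-1.5,0,0,0,25],[0,0,-0.5,0,0,0,25],[5,-0.6,-0.4,0,0,0,25],[5,-0.6,-0.3,0,0,0,25],[5,-0.6,-0.3,0,0,0,25],[5,-0.6,-0.3,0,0,0,25],[5,-0.6,-0.3,0,0,0,25],[3,-0.4,-0.3,0,0,0,25]]'
python3 -c "
from h import *
st()"
python3 -m pendant '[[1,0,-0.2,0,0,0,25],[0,0,4,0,0.5,0,25],[0,0,5,0,0.2,0,25],[-9,1,0,0,0,0,25],[-8,1.2,0,0,0,0,25],[-3,0.5,0,0,0,0,25],[0,0,-1,0,0,0,25],[0,0,0,0,0,0,25],[0,0,0,0,0,0,25],[0,0,0,0,0,0,25]]'
python3 - <<'E'
from h import *
st()
c=read_camera("wrist")
for x in place_of("wrist","rod_green")[:2]: print(x,ray(c,x["position"],.037).round(4))
E
```

```text
t: 38.72
eef_pos: [0.5098, 0.211, 0.0761]
tool_rot: [0.531, -0.471, 0.526, 0.468]
wrist_force: [-0.7, -0.7, 10.4]
opening: 0.273
t 38.7 tcp [509.8 211.   76.1] jawyaw 83.2 tilt [0.5 0.1] F [-0.7 -0.7 10.4] op 24.9 j6 -1.17
t: 39.55
eef_pos: [0.4887, 0.2136, 0.0839]
tool_rot: [0.528, -0.468, 0.53, 0.471]
wrist_force: [-0.1, 0.1, 0.1]
opening: 0.273
t 39.5 tcp [488.7 213.6  83.9] jawyaw 83.1 tilt [-0.3  0.1] F [-0.1  0.1  0.1] op 24.9 j6 -1.16
{'position': [321.7, 291.8], 'confidence': 0.94} [0.5055 0.2116 0.037 ]
```

```bash
python3 -m pendant '[[4,-0.5,-3,0,-0.2,0,25],[0,0,-3,0,0,0,25],[0,0,-1.5,0,0,0,25],[0,0,-0.5,0,0,0,25],[5,-0.6,-0.4,0,0,0,25],[5,-0.6,-0.3,0,0,0,25],[5,-0.6,-0.3,0,0,0,25],[5,-0.6,-0.3,0,0,0,25],[5,-0.6,-0.3,0,0,0,25],[3,-0.4,-0.3,0,0,0,25]]'
python3 -c "
from h import *
st()"
python3 -m pendant '[[0,0,0,0,0,0,25],[0,0,4,0,0.3,0,25],[0,0,10,0,0,0,25],[-10,0,30,0,0,0,25],[-20,0,35,0,0,0,25],[-25,-20,30,0,0,0,25],[-20,-35,10,0,0,0,25],[-10,-38,0,0,0,0,25],[0,-38,0,0,0,0,25],[0,-38,0,0,0,0,25]]'
python3 -m pendant '[[0,-38,0,0,0,0,25],[0,-38,0,0,0,0,25],[0,-38,0,0,0,0,25],[0,-38,0,0,0,0,25],[0,-38,0,0,0,0,25],[0,-35,0,0,0,0,25],[0,-20,0,0,0,0,25],[0,0,0,0,0,0,25],[0,0,0,0,0,0,25],[0,0,0,0,0,0,25]]'
python3 - <<'E'
from h import *
st()
for n in("scene","top"):
    c=read_camera(n); save(c,n+"6.png",(200,190,110,100) if n=="top" else (310,210,160,140),5)
    print(n,"blue",fitrod(c,"blue",.512,.126)); print(n,"green",fitrod(c,"green",.522,.210))
E
```

```text
t: 40.48
eef_pos: [0.5268, 0.2087, 0.0761]
tool_rot: [0.531, -0.471, 0.527, 0.468]
wrist_force: [-0.6, -1.1, 9.4]
opening: 0.277
t 40.5 tcp [526.8 208.7  76.1] jawyaw 83.1 tilt [0.4 0.1] F [-0.6 -1.1  9.4] op 25.3 j6 -1.18
t: 41.32
eef_pos: [0.4392, 0.0413, 0.2019]
tool_rot: [0.529, -0.472, 0.525, 0.471]
wrist_force: [1.5, -0.9, 1.2]
opening: 0.272
t: 42.15
eef_pos: [0.4347, -0.2219, 0.2096]
tool_rot: [0.531, -0.473, 0.525, 0.467]
wrist_force: [-0.2, 0.9, 0.0]
opening: 0.276
t 42.1 tcp [ 434.7 -221.9  209.6] jawyaw 83.3 tilt [ 0.7 -0.1] F [-0.2  0.9  0. ] op 25.2 j6 -2.06
scene blue (array([0.507 , 0.1222]), np.float64(0.20171820367132867))
scene green (array([0.5192, 0.2069]), np.float64(0.367680975731383))
top blue (array([0.5113, 0.1243]), np.float64(0.2858942065491184))
top green (array([0.5267, 0.2042]), np.float64(0.9358974358974359))
```

View pics/top6.png

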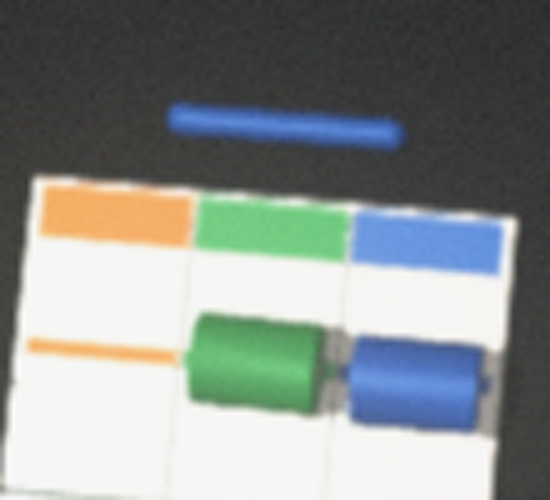

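Run:
```python
from h import *
C=np.array([.5056,.2121]);a=np.radians(-6.9);u=np.array([np.cos(a),np.sin(a)]);v=np.array([-u[1],u[0]])
T={"green":C+.0185*u,"blue":C+.0185*u-.085*v}; print(T)
out=[]
for n,(x,y,w,h) in(("top",(220,235,90,55)),("scene",(325,235,90,75))):
    c=read_camera(n); im=np.array(c["pixels"]); hsv=cv2.cvtColor(im,cv2.COLOR_RGB2HSV).astype(int)
    if 1:
        S=8; big=cv2.resize(im[y:y+h,x:x+w][:,:,::-1],None,fx=S,fy=S,interpolation=cv2.INTER_CUBIC)
    for col,h0 in(("green",65),("blue",113)):
        k=cylmask(c,*T[col],a)
        cv2.polylines(big,[np.round(((k-[x,y]+.5)*S-.5)).astype(np.int32)],True,(0,0,255),1)
        px=proj(c,[*T[col],.037]); roi=hsv[int(px[1])-14:int(px[1])+15,int(px[0])-20:int(px[0])+21]
        print(n,col,"centre hsv",hsv[int(px[1]),int(px[0])])
    cv2.imwrite(f"pics/ov_{n}.png",big); out.append(cv2.resize(big,(720,int(720*h/w)))[:600])
o=np.vstack([out[0],out[1]]); cv2.imwrite("pics/ov.png",cv2.resize(o,None,fx=.57,fy=.57)); print(o.shape)
```

```text
{'green': array([0.52396601, 0.20987747]), 'blue': array([0.51375438, 0.12549309])}
top green centre hsv [ 65 113 199]
top blue centre hsv [109 135 216]
scene green centre hsv [ 66 149 166]
scene blue centre hsv [110 185 178]
(1040, 720, 3)
```

View pics/ov.png

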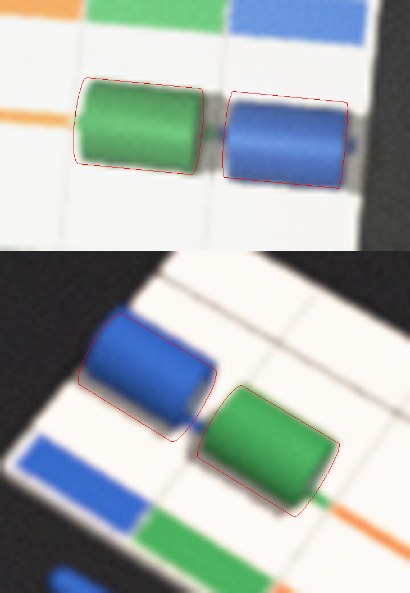

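Relative to the marks, blue is about 3–4 mm short and green about 1–2 mm. I will nudge both.

```bash
python3 -m pendant '[[3,20,0,0,0.5,0,25],[8,38,0,0,0,0,25],[8,38,0,0,0,0,25],[8,38,0,0,0,0,25],[8,38,0,0,0,0,25],[8,38,0,0,0,0,25],[8,38,0,0,0,0,25],[8,38,-5,0,0,0,25],[8,30,-15,0,0,0,25],[4,20,-20,0,0,0,25]]'
python3 -c "
from h import *
st([509,126.3,83],83.1)"
```

```text
t: 43.18
eef_pos: [0.5064, 0.1344, 0.1729]
tool_rot: [0.53, -0.475, 0.524, 0.469]
wrist_force: [0.2, 0.0, 0.2]
opening: 0.276
t 43.2 tcp [506.4 134.4 172.9] jawyaw 83.6 tilt [ 0.7 -0.1] F [0.2 0.  0.2] op 25.2 j6 -1.31
 go [  2.6  -8.1 -89.9] -0.5
```

```bash
python3 -m pendant '[[0,-6,-20,0,0.5,-0.4,25],[0,-6,-30,0,0,0,25],[0,0,-25,0,0,0,25],[0,0,-8,0,0,0,25],[0,0,0,0,0,0,25],[0,0,0,0,0,0,25],[0,0,0,0,0,0,25],[0,0,0,0,0,0,25],[0,0,0,0,0,0,25],[0,0,0,0,0,0,25]]'
python3 -c "
from h import *
st([509,126.3,83],83.1)
c=read_camera('wrist')
for x in place_of('wrist','rod_blue')[:2]: print(x,ray(c,x['position'],.037).round(4))"
```

```text
t: 44.02
eef_pos: [0.5054, 0.1332, 0.0894]
tool_rot: [0.527, -0.475, 0.524, 0.472]
wrist_force: [0.2, 0.6, -1.2]
opening: 0.274
t 44.0 tcp [505.4 133.2  89.4] jawyaw 84.1 tilt [0.3 0. ] F [ 0.2  0.6 -1.2] op 25.0 j6 -1.32
 go [ 3.6 -6.9 -6.4] -1.0
{'position': [314.0, 274.3], 'confidence': 0.56} [0.5126 0.1275 0.037 ]
```

```bash
python3 -m pendant '[[0,-4,-4,0,0.2,-1,25],[0,-3,-3,0,0,0,25],[0,0,-3,0,0,0,25],[0,0,-1,0,0,0,25],[0,0,0,0,0,0,25],[0,0,0,0,0,0,25],[0,0,0,0,0,0,25],[0,0,0,0,0,0,25],[0,0,0,0,0,0,25],[0,0,0,0,0,0,25]]'
python3 -c "
from h import *
st([509,126.3,76],83.1)"
```

```text
t: 44.95
eef_pos: [0.5054, 0.125, 0.0771]
tool_rot: [0.531, -0.468, 0.529, 0.468]
wrist_force: [-0.2, 1.0, -0.2]
opening: 0.276
t 45.0 tcp [505.4 125.   77.1] jawyaw 82.9 tilt [0.1 0. ] F [-0.2  1.  -0.2] op 25.2 j6 -1.32
 go [ 3.6  1.3 -1.1] 0.2
```

```bash
python3 -m pendant '[[0,0,-1,0,0,0,25],[0,0,-0.5,0,0,0,25],[0,0,-0.3,0,0,0,25],[2,-0.2,-0.3,0,0,0,25],[2,-0.2,-0.3,0,0,0,25],[2,-0.2,-0.2,0,0,0,25],[0,0,-0.1,0,0,0,25],[0,0,0,0,0,0,25],[0,0,0,0,0,0,25],[0,0,0,0,0,0,25]]'
python3 -c "
from h import *
st([512,126.3,76],83.1)"
python3 -m pendant '[[0,0,4,0,0.2,0,25],[0,0,5,0,0,0,25],[0,0,5,0,0,0,25],[0,0,10,0,0,0,25],[0,0,0,0,0,0,25],[0,0,0,0,0,0,25],[0,0,0,0,0,0,25],[0,0,0,0,0,0,25],[0,0,0,0,0,0,25],[0,0,0,0,0,0,25]]'
python3 -c "
from h import *
st([519,210.6,83],83.1)
c=read_camera('wrist')
for x in place_of('wrist','rod_blue')[:2]: print(x,ray(c,x['position'],.037).round(4))"
```

```text
t: 45.78
eef_pos: [0.5134, 0.1242, 0.0762]
tool_rot: [0.532, -0.47, 0.528, 0.467]
wrist_force: [0.7, -0.8, 2.6]
opening: 0.275
t 45.8 tcp [513.4 124.2  76.2] jawyaw 83.0 tilt [0.4 0. ] F [ 0.7 -0.8  2.6] op 25.0 j6 -1.32
 go [-1.4  2.1 -0.2] 0.1
t: 46.62
eef_pos: [0.5124, 0.1245, 0.1017]
tool_rot: [0.53, -0.469, 0.529, 0.468]
wrist_force: [0.5, -0.5, -0.2]
opening: 0.273
t 46.6 tcp [512.4 124.5 101.7] jawyaw 83.0 tilt [0.1 0. ] F [ 0.5 -0.5 -0.2] op 24.9 j6 -1.32
 go [  6.6  86.1 -18.7] 0.1
```

```bash
python3 -m pendant '[[0,15,4,0,0,0,25],[1,25,0,0,0,0,25],[2,25,0,0,0,0,25],[2,13,0,0,0,0,25],[0,4,-8,0,0,0,25],[0,0,-8,0,0,0,25],[0,0,-3,0,0,0,25],[0,0,0,0,0,0,25],[0,0,0,0,0,0,25],[0,0,0,0,0,0,25]]'
python3 -c "
from h import *
st([519,210.6,76],83.1)"
```

```text
t: 47.55
eef_pos: [0.5162, 0.2057, 0.0827]
tool_rot: [0.529, -0.468, 0.531, 0.468]
wrist_force: [0.4, -0.8, -0.2]
opening: 0.273
t 47.5 tcp [516.2 205.7  82.7] jawyaw 82.8 tilt [-0.1 -0.1] F [ 0.4 -0.8 -0.2] op 24.9 j6 -1.17
 go [ 2.8  4.9 -6.7] 0.3
```

```bash
python3 -m pendant '[[2,3,-3,0,0,0,25],[0,2,-2,0,0,0,25],[0,0,-1,0,0,0,25],[0,0,-0.5,0,0,0,25],[0,0,-0.3,0,0,0,25],[1.5,-0.2,-0.3,0,0,0,25],[1,-0.2,-0.2,0,0,0,25],[0,0,-0.1,0,0,0,25],[0,0,0,0,0,0,25],[0,0,0,0,0,0,25]]'
python3 -c "
from h import *
st([522,210.6,76],83.1)"
```

```text
t: 48.38
eef_pos: [0.5224, 0.2094, 0.0763]
tool_rot: [0.53, -0.468, 0.531, 0.467]
wrist_force: [-0.6, 0.9, -0.6]
opening: 0.275
t 48.4 tcp [522.4 209.4  76.3] jawyaw 82.7 tilt [ 0.  -0.1] F [-0.6  0.9 -0.6] op 25.1 j6 -1.17
 go [-0.4  1.2 -0.3] 0.4
```

```bash
python3 -m pendant '[[0,0,8,0,0,0,25],[0,0,25,0,0,0,25],[0,-10,35,0,0,0,40],[0,-25,35,0,0,-5,50],[0,-38,20,0,0,-7,50],[0,-38,0,0,0,-7,50],[0,-38,0,0,0,-7,50],[0,-38,0,0,0,-7,50],[0,-38,0,0,0,-7,50],[0,-38,0,0,0,-7,50]]'
python3 -m pendant '[[0,-38,0,0,0,-7,50],[0,-38,0,0,0,-7,50],[0,-38,0,0,0,-7,50],[0,-30,0,0,0,-7,50],[0,-20,0,0,0,-7,50],[0,0,0,0,0,-3,50],[0,0,0,0,0,0,50],[0,0,0,0,0,0,50],[0,0,0,0,0,0,50],[0,0,0,0,0,0,50]]'
python3 - <<'E'
from h import *
st([663,-213,120],4)
C=np.array([.5056,.2121]);a=np.radians(-6.9);u=np.array([np.cos(a),np.sin(a)]);v=np.array([-u[1],u[0]])
T={"green":C+.0185*u,"blue":C+.0185*u-.085*v}
c=read_camera("top"); x,y,w,h=205,220,110,70; S=7; im=np.array(c["pixels"])
big=cv2.resize(im[y:y+h,x:x+w][:,:,::-1],None,fx=S,fy=S,interpolation=cv2.INTER_CUBIC)
for col in T: cv2.polylines(big,[np.round(((cylmask(c,*T[col],a)-[x,y]+.5)*S-.5)).astype(np.int32)],True,(0,0,255),1)
cv2.imwrite("pics/ov2.png",big)
for n in("top","scene"):
    c=read_camera(n)
    for t,z in(("cover",.006),("mould",.022)):
        d=trace(n,t)[0]; m=cv2.morphologyEx(d["mask"].astype(np.uint8),cv2.MORPH_CLOSE,np.ones((7,7)))
        k=max(cv2.findContours(m,0,1)[0],key=cv2.contourArea)
        P=np.array([ray(c,p,z)[:2] for p in cv2.convexHull(k)[:,0]],np.float32)*1000
        print(n,t,d["confidence"],cv2.minAreaRect(P))
    hsv=cv2.cvtColor(np.array(c["pixels"]),cv2.COLOR_RGB2HSV)
    yy=((abs(hsv[...,0].astype(int)-25)<6)&(hsv[...,1]>150)&(hsv[...,2]>120)).astype(np.uint8)
    N,L,Q,Ce=cv2.connectedComponentsWithStats(yy)
    for i in range(1,N):
        if Q[i,4]>40: print("yel",Ce[i].round(1),Q[i,4],ray(c,Ce[i],.034).round(4))
E
```

```text
t: 49.22
eef_pos: [0.5193, -0.0565, 0.2097]
tool_rot: [0.676, -0.213, 0.673, 0.213]
wrist_force: [1.4, -0.1, -0.2]
opening: 0.546
t: 50.05
eef_pos: [0.5161, -0.2359, 0.2152]
tool_rot: [0.709, 0.026, 0.704, -0.029]
wrist_force: [0.3, -0.5, -0.6]
opening: 0.548
t 50.0 tcp [ 516.1 -235.9  215.2] jawyaw -4.4 tilt [ 0.4 -0.3] F [ 0.3 -0.5 -0.6] op 50.0 j6 -0.46
 go [146.9  22.9 -95.2] 8.4
top cover 0.75 ((652.0188598632812, -184.48890686035156), (104.8879623413086, 252.21722412109375), 4.077392578125)
top mould 0.74 ((528.9287719726562, -173.57418823242188), (109.89288330078125, 197.62893676757812), 2.9738917350769043)
yel [398.1 210.7] 90 [ 0.6512 -0.1869  0.034 ]
scene cover 0.98 ((651.0402221679688, -185.3350830078125), (101.76384735107422, 251.5964813232422), 3.9999425411224365)
scene mould 0.91 ((532.5423583984375, -206.83926391601562), (123.7018814086914, 279.6114807128906), 2.3393654823303223)
yel [235.8 254.8] 148 [ 0.6552 -0.1788  0.034 ]
```

View pics/ov2.png

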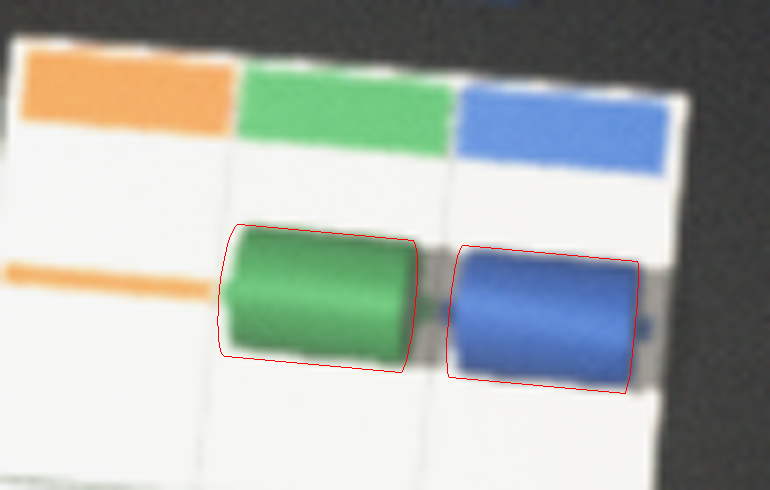

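Both rods are on their marks. The cover has been knocked to about (651.5, -185) at yaw 4°, so I go there.

```bash
python3 -m pendant '[[15,5,0,0,0.3,1,60],[28,10,-5,0,0,2,60],[28,10,-15,0,0,2,60],[28,10,-25,0,0,2,60],[20,8,-30,0,0,1,60],[10,4,-25,0,0,0,60],[4,2,-15,0,0,0,60],[0,0,0,0,0,0,60],[0,0,0,0,0,0,60],[0,0,0,0,0,0,60]]'
python3 - <<'E'
from h import *
st([652,-184.5,25],4)
c=read_camera("wrist"); save(c,"w7.png")
hsv=cv2.cvtColor(np.array(c["pixels"]),cv2.COLOR_RGB2HSV)
yy=((abs(hsv[...,0].astype(int)-25)<6)&(hsv[...,1]>150)&(hsv[...,2]>80)).astype(np.uint8)
N,L,Q,Ce=cv2.connectedComponentsWithStats(yy)
for i in range(1,N):
    if Q[i,4]>100: print("yel",Ce[i].round(1),Q[i],ray(c,Ce[i],.036).round(4))
for x in place_of('wrist','cover')[:2]: print(x,ray(c,x['position'],0).round(4))
E
```

```text
t: 51.23
eef_pos: [0.6554, -0.1841, 0.0963]
tool_rot: [0.709, -0.027, 0.705, 0.022]
wrist_force: [0.1, -0.2, 0.4]
opening: 0.658
t 51.2 tcp [ 655.4 -184.1   96.3] jawyaw 3.9 tilt [ 0.3 -0.4] F [ 0.1 -0.2  0.4] op 60.0 j6 -0.43
 go [ -3.4  -0.4 -71.3] 0.1
yel [318.9 251.3] [ 305  207   29   90 2484] [ 0.6525 -0.1781  0.036 ]
yel [458.8 328.6] [446 299  22  60 378] [ 0.7546 -0.2287  0.036 ]
yel [185.1 349.2] [179 338  18  21 143] [ 0.5617 -0.2579  0.036 ]
yel [491.9 382.2] [ 375  371  207   23 2781] [ 0.7869 -0.2713  0.036 ]
yel [250.4 381.1] [237 377  32  11 106] [ 0.6086 -0.2818  0.036 ]
{'position': [317.3, 242.5], 'confidence': 0.96} [ 0.6513 -0.1829  0.    ]
{'position': [493.0, 126.3], 'confidence': 0.5} [ 0.7683 -0.0902  0.    ]
```

View pics/w7.png

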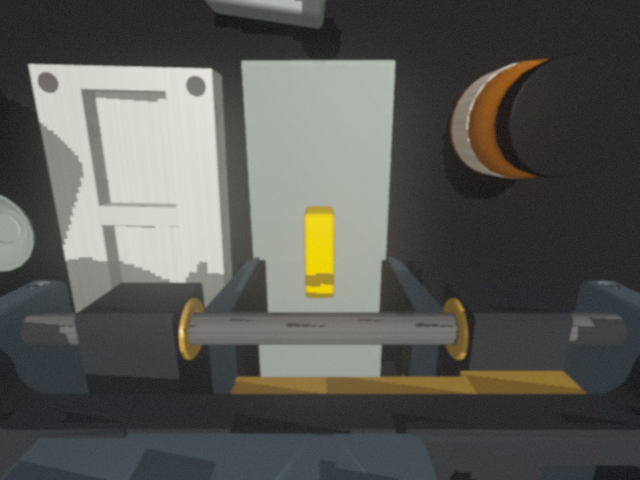

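```bash
python3 -m pendant '[[-2,0,-15,0.2,0.3,0,60],[-1,0,-20,0,0,0,60],[0,0,-18,0,0,0,60],[0,0,-7,0,0,0,60],[0,0,0,0,0,0,60],[0,0,0,0,0,0,60],[0,0,0,0,0,0,60],[0,0,0,0,0,0,60],[0,0,0,0,0,0,60],[0,0,0,0,0,0,60]]'
python3 -c "
from h import *
st([652,-184.5,26],4)"
```

```text
t: 52.17
eef_pos: [0.6547, -0.1882, 0.0432]
tool_rot: [0.711, -0.026, 0.702, 0.02]
wrist_force: [0.6, -0.0, 0.2]
opening: 0.657
t 52.2 tcp [ 654.7 -188.2   43.2] jawyaw 3.7 tilt [ 0.8 -0.5] F [ 0.6 -0.   0.2] op 59.9 j6 -0.43
 go [ -2.7   3.7 -17.2] 0.3
```

```bash
python3 -m pendant '[[-2,3,-6,0.5,0.8,0.3,60],[0,1,-6,0,0,0,60],[0,0,-4,0,0,0,60],[0,0,0,0,0,0,60],[0,0,0,0,0,0,60],[0,0,0,0,0,0,60],[0,0,0,0,0,0,60],[0,0,0,0,0,0,60],[0,0,0,0,0,0,60],[0,0,0,0,0,0,60]]'
python3 -c "
from h import *
st([652,-184.5,26],4)"
```

```text
t: 53.0
eef_pos: [0.6529, -0.1837, 0.0261]
tool_rot: [0.706, -0.025, 0.707, 0.026]
wrist_force: [-0.6, 0.8, 0.3]
opening: 0.66
t 53.0 tcp [ 652.9 -183.7   26.1] jawyaw 4.1 tilt [-0.1  0.1] F [-0.6  0.8  0.3] op 60.2 j6 -0.43
 go [-0.9 -0.8 -0.1] -0.1
```

```bash
python3 -m pendant '[[-1,-0.5,0,0,0,0,10],[0,0,0,0,0,0,10],[0,0,0,0,0,0,10],[0,0,0,0,0,0,10],[0,0,0,0,0,0,10],[0,0,0,0,0,0,10],[0,0,0,0,0,0,10],[0,0,0,0,0,0,10],[0,0,0,0,0,0,10],[0,0,0,0,0,0,10]]'
python3 - <<'E'
from h import *
st()
for n in("top","scene"):
    c=read_camera(n)
    d=trace(n,"cover")[0]; m=cv2.morphologyEx(d["mask"].astype(np.uint8),cv2.MORPH_CLOSE,np.ones((7,7)))
    k=max(cv2.findContours(m,0,1)[0],key=cv2.contourArea)
    P=np.array([ray(c,p,.006)[:2] for p in cv2.convexHull(k)[:,0]],np.float32)*1000
    print(n,d["confidence"],cv2.minAreaRect(P))
E
python3 -m pendant '[[0,0,4,0,0,0,10],[0,0,8,0,0,0,10],[0,0,15,0,0,0,10],[0,0,15,0,0,0,10],[0,0,8,0,0,0,10],[0,0,0,0,0,0,10],[0,0,0,0,0,0,10],[0,0,0,0,0,0,10],[0,0,0,0,0,0,10],[0,0,0,0,0,0,10]]'
python3 - <<'E'
from h import *
st()
c=read_camera("wrist")
for x in place_of('wrist','cover')[:2]: print(x,ray(c,x['position'],0.045).round(4))
E
```

```text
t: 53.83
eef_pos: [0.652, -0.1844, 0.0265]
tool_rot: [0.706, -0.025, 0.707, 0.026]
wrist_force: [0.3, -0.1, -0.4]
opening: 0.22
t 53.8 tcp [ 652.  -184.4   26.5] jawyaw 4.1 tilt [-0.  0.] F [ 0.3 -0.1 -0.4] op 20.0 j6 -0.44
top 0.86 ((645.6378173828125, -107.86027526855469), (95.13616180419922, 92.92262268066406), 3.7366061210632324)
scene 0.63 ((650.9407958984375, -184.9755096435547), (108.15716552734375, 254.96678161621094), 3.8682913780212402)
t: 54.87
eef_pos: [0.6504, -0.1837, 0.0787]
tool_rot: [0.705, -0.024, 0.708, 0.026]
wrist_force: [0.2, -0.5, -2.0]
opening: 0.215
t 54.9 tcp [ 650.4 -183.7   78.7] jawyaw 4.1 tilt [-0.2  0.1] F [ 0.2 -0.5 -2. ] op 19.6 j6 -0.44
{'position': [321.1, 278.8], 'confidence': 0.71} [ 0.6492 -0.1858  0.045 ]
```

Run:
```python
from h import *
c=read_camera("top"); g=cv2.cvtColor(cv2.imread("pics/top0.png"),cv2.COLOR_BGR2GRAY).astype(np.float32)
from scipy.ndimage import map_coordinates as mc
C=np.array([531.,-210.5]);a=np.radians(2.6)
for it in range(4):
    u=np.array([np.cos(a),np.sin(a)]);v=np.array([-u[1],u[0]]);E=[]
    for s,n_,t_,h,L in((1,u,v,55,115),(-1,u,v,55,115),(1,v,u,135,40),(-1,v,u,135,40)):
        pts=[]
        for q in np.linspace(-L,L,31):
            d=np.arange(h-9,h+9,.5); W=np.array([C+s*n_*x+t_*q for x in d])/1000
            px=np.array([proj(c,[*w,.022]) for w in W]); I=mc(g,[px[:,1],px[:,0]],order=1)
            th=120
            k=np.where((I[:-1]>th)&(I[1:]<=th))[0]
            if len(k): pts.append((q,s*(d[k[-1]]+.5*(I[k[-1]]-th)/(I[k[-1]]-I[k[-1]+1]))))
        pts=np.array(pts); f=np.polyfit(pts[:,0],pts[:,1],1); E.append((f[1],np.degrees(f[0]),len(pts)))
    print(np.round(E,2).tolist())
    C=C+u*(E[0][0]+E[1][0])/2+v*(E[2][0]+E[3][0])/2
    a+=np.radians(np.mean([-E[0][1],-E[1][1],E[2][1],E[3][1]]))
    print(C,np.degrees(a))
st([C[0],C[1]+.6,120],np.degrees(a)+.1)
```

```text
[[56.65, -0.03, 31.0], [-56.51, -0.19, 31.0], [136.6, 0.08, 31.0], [-136.99, 0.09, 31.0]]
[ 531.08122311 -210.6902854 ] 2.6960821842423752
[[56.58, 0.07, 31.0], [-56.57, -0.09, 31.0], [136.8, -0.02, 31.0], [-136.8, 0.0, 31.0]]
[ 531.08360511 -210.68867429] 2.697834820664603
[[56.58, 0.07, 31.0], [-56.58, -0.09, 31.0], [136.8, -0.02, 31.0], [-136.8, -0.0, 31.0]]
[ 531.08360033 -210.68869502] 2.6978529004784857
[[56.58, 0.07, 31.0], [-56.58, -0.09, 31.0], [136.8, -0.02, 31.0], [-136.8, -0.0, 31.0]]
[ 531.08360054 -210.6886949 ] 2.697853358140173
t 55.0 tcp [ 650.5 -183.7   78.8] jawyaw 4.1 tilt [-0.2  0.1] F [ 0.  -0.4 -2.7] op 19.4 j6 -0.44
 go [-119.4  -26.3   41.2] -1.3
```

```bash
python3 -m pendant '[[-8,-2,8,0,-0.2,-0.4,10],[-15,-3,8,0,0,-0.5,10],[-18,-4,0,0,0,-0.5,10],[-20,-4,0,0,0,0,10],[-20,-5,0,0,0,0,10],[-18,-4,0,0,0,0,10],[-10,-3,0,0,0,0,10],[-5,-1,0,0,0,0,10],[0,0,0,0,0,0,10],[0,0,0,0,0,0,10]]'
python3 -c "
from h import *
st([531.1,-210.2,49],2.8)"
```

```text
t: 55.85
eef_pos: [0.5293, -0.2107, 0.0979]
tool_rot: [0.708, -0.015, 0.706, 0.016]
wrist_force: [0.3, -0.3, -1.9]
opening: 0.217
t 55.9 tcp [ 529.3 -210.7   97.9] jawyaw 2.5 tilt [0.1 0.1] F [ 0.3 -0.3 -1.9] op 19.8 j6 -0.53
 go [  1.8   0.5 -48.9] 0.3
```

```bash
python3 -m pendant '[[1,0.5,-8,0,0,0.3,10],[0.5,0,-13,0,0,0,10],[0,0,-10,0,0,0,10],[0,0,-5,0,0,0,10],[0,0,0,0,0,0,10],[0,0,0,0,0,0,10],[0,0,0,0,0,0,10],[0,0,0,0,0,0,10],[0,0,0,0,0,0,10],[0,0,0,0,0,0,10]]'
python3 -c "
from h import *
st([531.1,-210.2,49],2.8)"
```

```text
t: 56.68
eef_pos: [0.5358, -0.2098, 0.0591]
tool_rot: [0.709, -0.018, 0.705, 0.018]
wrist_force: [0.4, -0.7, -2.3]
opening: 0.219
t 56.7 tcp [ 535.8 -209.8   59.1] jawyaw 3.0 tilt [0.3 0. ] F [ 0.4 -0.7 -2.3] op 20.0 j6 -0.53
 go [ -4.7  -0.4 -10.1] -0.2
```

```bash
python3 -m pendant '[[-3,-0.4,0,0,0.2,-0.2,10],[-1,0,-3,0,0,0,10],[0,0,-2,0,0,0,10],[0,0,0,0,0,0,10],[0,0,0,0,0,0,10],[0,0,0,0,0,0,10],[0,0,0,0,0,0,10],[0,0,0,0,0,0,10],[0,0,0,0,0,0,10],[0,0,0,0,0,0,10]]'
python3 -c "
from h import *
st([531.1,-210.2,49],2.8)"
```

```text
t: 57.52
eef_pos: [0.5316, -0.2105, 0.0544]
tool_rot: [0.708, -0.017, 0.706, 0.017]
wrist_force: [-0.1, 0.2, -2.2]
opening: 0.219
t 57.5 tcp [ 531.6 -210.5   54.4] jawyaw 2.8 tilt [ 0.2 -0. ] F [-0.1  0.2 -2.2] op 20.0 j6 -0.53
 go [-0.5  0.3 -5.4] 0.0
```

```bash
python3 -m pendant '[[-0.5,0.2,-2.5,0,0.1,0,10],[0,0,-2,0,0,0,10],[0,0,-1,0,0,0,10],[0,0,-0.5,0,0,0,10],[0,0,-0.3,0,0,0,10],[0,0,0,0,0,0,10],[0,0,0,0,0,0,10],[0,0,0,0,0,0,10],[0,0,0,0,0,0,10],[0,0,0,0,0,0,10]]'
python3 -c "
from h import *
st([531.1,-210.2,48.5],2.8)"
```

```text
t: 58.35
eef_pos: [0.5312, -0.2103, 0.0485]
tool_rot: [0.707, -0.017, 0.706, 0.017]
wrist_force: [-1.2, 0.5, 0.7]
opening: 0.215
t 58.4 tcp [ 531.2 -210.3   48.5] jawyaw 2.8 tilt [ 0.1 -0. ] F [-1.2  0.5  0.7] op 19.6 j6 -0.53
 go [-0.1  0.1 -0. ] 0.0
```

```bash
python3 -m pendant '[[0,0,0,0,0,0,25],[0,0,0,0,0,0,35],[0,0,0,0,0,0,60],[0,0,0,0,0,0,60],[0,0,0,0,0,0,60],[0,0,10,0,0,0,60],[0,0,20,0,0,0,60],[0,0,35,0,0,0,60],[-5,0,40,0,0,0,60],[-10,0,40,0,0,0,60]]'
python3 -m pendant '[[-12,-20,15,0,0,0,60],[-15,-35,0,0,0,0,60],[-15,-38,0,0,0,0,60],[-15,-38,0,0,0,0,60],[-15,-38,0,0,0,0,60],[-15,-38,0,0,0,0,60],[-15,-38,0,0,0,0,60],[-15,-35,0,0,0,0,60],[-10,-20,0,0,0,0,60],[0,0,0,0,0,0,60]]'
python3 - <<'E'
from h import *
st()
for n in("top","scene"):
    c=read_camera(n); 
    if n=="top": save(c,"top9.png",(190,130,290,220),2.7)
    for x in trace(n,"cover")[:1]:
        k=max(cv2.findContours(x["mask"].astype(np.uint8),0,1)[0],key=cv2.contourArea)
        P=np.array([ray(c,p,.028)[:2] for p in cv2.convexHull(k)[:,0]],np.float32)*1000
        print(n,x["confidence"],cv2.minAreaRect(P))
    hsv=cv2.cvtColor(np.array(c["pixels"]),cv2.COLOR_RGB2HSV)
    yy=((abs(hsv[...,0].astype(int)-25)<6)&(hsv[...,1]>150)&(hsv[...,2]>120)).astype(np.uint8)
    N,L,Q,Ce=cv2.connectedComponentsWithStats(yy)
    for i in range(1,N):
        if Q[i,4]>40: print("yel",Ce[i].round(1),Q[i,4],ray(c,Ce[i],.056).round(4))
E
```

```text
t: 59.18
eef_pos: [0.5127, -0.2081, 0.1929]
tool_rot: [0.704, -0.015, 0.71, 0.019]
wrist_force: [0.7, 0.0, -0.3]
opening: 0.659
t: 60.02
eef_pos: [0.3796, -0.5189, 0.2293]
tool_rot: [0.709, -0.022, 0.704, 0.016]
wrist_force: [-0.2, -0.6, -0.7]
opening: 0.656
t 60.0 tcp [ 379.6 -518.9  229.3] jawyaw 3.1 tilt [ 0.4 -0.5] F [-0.2 -0.6 -0.7] op 59.8 j6 -1.09
top 0.56 ((530.8690795898438, -211.28836059570312), (99.8501968383789, 249.81320190429688), 2.705037832260132)
scene 0.71 ((529.752685546875, -210.6939239501953), (102.19337463378906, 250.24569702148438), 2.4059383869171143)
yel [251.3 216.2] 132 [ 0.5351 -0.2043  0.056 ]
```

View pics/top9.png

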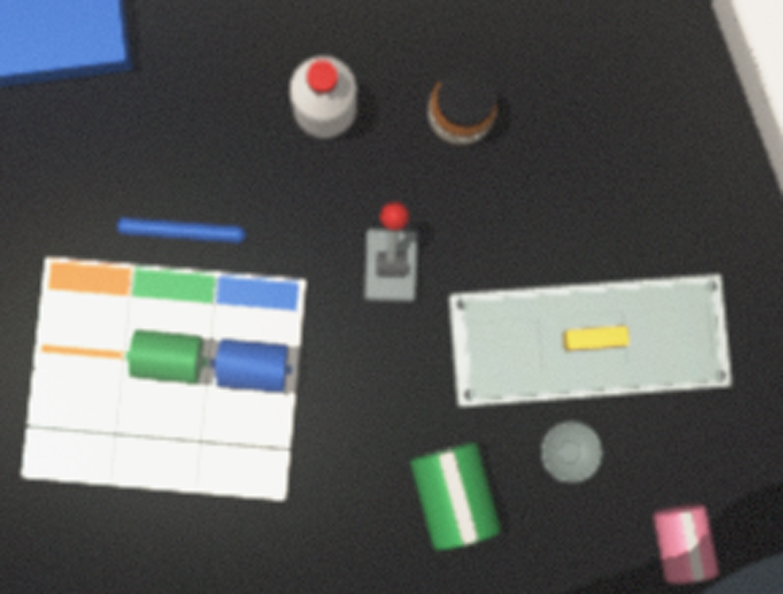

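The cover sits centred on the mould, both rods are on their marks, the lever is on, and the bystanders are where they were. I'm handing the job in.

```bash
python3 -c "
from rig import *
print(finish_job())"
```

```text
the job is handed in; nothing more can be done
None
```

The job is done and handed in at about 60 s. The light went on first. Then the green and blue rods (orange was absent) were set stripe up on their start lines and rolled half over onto their own marks. The cover had been knocked a few centimetres aside. I found it again and set it on the mould.

What the last checks showed:
- **Lamp:** the ball had moved about 73 mm, roughly 0.95 rad, and the lever was still leaning away in the final picture.
- **Rods:** both lie within about 1 mm of their marks along the lane, perhaps 1–2 mm off sideways. No stripe shows in the final top view. I took "stripe down" from that and from the distance rolled, since the underside cannot be seen directly.
- **Cover:** within about 1 mm and 0.1° of the mould's measured pose from the top camera. The scene camera read it about 1.3 mm and 0.3° off.
- **Other things:** those in the final view look undisturbed. The notebook and torch were outside that crop.

What disagreed:
- **Rod fits:** my automatic outline fits were unreliable under the lit table, so I set the rods by overlay and wrist-camera estimates, with one small nudge each.
- **First press on blue:** it came out at 30 N and pushed the rod forward a few millimetres before the planned stroke. Later presses were at most about 14 N.

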